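# Close the rail clamp of the chip dispenser

### The job

The rail that carries the chip dispenser is back on its two stands, but one of its tube clamps is still open. Swing that clamp's hinged half over the tube and press it down onto its rubber lining, then swing the bolt up and push it into the slot, over the lip, until it stops against the end of the slot with its washer dropped flat behind the lip. Feel for the stop and do not force the bolt, do not knock the rail, the dispenser or the other clamp, leave the other things on the table where they are, and let go of everything.

Things in the scene. Friction and masses are not known exactly. Their poses are not given: they have to be found in the camera images.
- rail: 28 mm steel tube along the body's y, 460 mm long, axis 160 mm above the table, held by two clamps on stands (foot 64 mm, post 22 mm across). A plastic chip dispenser (66 across x 94 along the tube, z 18 to 130 mm, tray 30 mm more to +x) hangs under its middle. Origin on the table under the rail's middle. Fixed
- clamp2: the other stand, its clamp already closed and bolted (an example of the finished work); origin on the table under the tube, axes as the rail's. Fixed
- hinge (a point): nominal middle of the OPEN clamp's hinge pin, fixed to its stand: 27 mm to the robot's side of the tube's axis, at its height. x axis level across the tube from hinge to bolt side (away from the robot), y along the tube, z up. The pin has play: it may sit 2.5 mm less to 0.5 mm more along x
- flap (a joint): angle (rad) of the open clamp's hinged upper half: 0 just lying on the tube with its rubber lining, 1.6 to 2 standing open towards the robot, a little negative pressed into the rubber. A steel strap 34 mm wide along the tube, arched over it, 74 mm from pin to tip. Stays where it is left (2 to 3 N at its end moves it); on the hard rubber its end gives 1 mm for about 15 N
- flap_end (a point): mid width of the hinged half's end lug, 60 mm from the pin and 5 mm off the line (above it when closed): take it here by its two side edges. The lug (46 to 74 mm from the pin, about 6 mm thick) has a 10 mm slot along its middle, open at the tip; its last 8 mm are turned down as a nose. The fixed half below is 28 mm wide
- seat (a point): centre of the seat on top of the lug, across the slot, 57 mm from the pin and 7.8 mm above it when closed (axes then as the hinge's; they turn with the strap). The seat slopes down 0.5 rad towards the tip and ends in a lip 2.4 mm high, 7.5 to 9 mm beyond this point. The washer lies here, behind the lip, when home
- pivot (a point): middle of the swing bolt's pivot pin, fixed to the stand: 57 mm across the tube (x) from the hinge and 32 mm below it; axes as the hinge's
- bolt (a joint): angle (rad) of the swing bolt: 0 upright, positive leaning out, away from tube and robot (1.0 to 1.35 at the start). Stays where it is left (1 N at the nut moves it). Home, it stands anywhere from -0.08 to 0.04 because of the hinge's play: the slot's end must be felt. Pushed against it with over 24 N at the nut, the bolt bends
- nut (a point): middle of the swing bolt's long hand nut (16 mm across, 34 mm long), on the bolt's axis 62 mm from the pivot; z axis along the bolt, away from the pivot. The bolt is 8 mm thick and 84 mm long. Do not turn the nut; take it by its outer half, so that the fingers stay above the lug when the bolt is upright
- washer (a point): underside of the bolt's fixed wedge washer (13 across x 24 mm along the tube), on the bolt's axis 39 mm from the pivot. From about 0.25 rad on it rides over the lip, pressing the strap down, ever harder (to 10 to 17 N at the nut) until it drops behind the lip; the push falls, and rises again when the bolt meets the slot's end. If the strap stands over 2 mm up it may catch under it
- teacup: ceramic teacup, 72 mm across, 62 mm high; origin under its middle
- ashtray: round steel ashtray, 104 mm across, 24 mm high; origin under its middle
- die_a: pink die, 18 mm; origin under its middle
- die_b: pink die, 18 mm; origin under its middle
- tile_a: mahjong tile lying flat, 35 x 26 x 18 mm; origin under its middle
- tile_b: mahjong tile lying flat, 35 x 26 x 18 mm; origin under its middle
- chips: stack of chips, 39 mm across, 33 mm high; origin under its middle

How it is judged:
By the outcome, as a careful person would: the job done as asked, in the order asked, and still so for the second after the job is handed in, with the robot touching nothing.
It also fails if it takes over 69 s, if anything falls off the work surface, if the arm or the gripper's body presses on something with over 40 N, if the wrist force passes 120 N, or if a joint passes its speed limit or range.

### The arm

A 7-joint arm with a two-finger parallel gripper is mounted at the origin on the work surface. World frame = base frame: x ahead of the robot, y to its left, z up, the work surface at z = 0. Lengths are in m, angles in rad, forces in N, time in s.
With the tool pointing down it reaches from about 0.425 to 0.925 m from the base axis. Payload 6.8 kg.
Tool frame: the origin (TCP) lies midway between the tips of the shut fingers; the grasp point (between the pads) lies r.grasp_offset behind it (r.grasp_offset is the distance from the TCP to the grasp point, in m); z points along the fingers, y is the direction in which the jaws open and shut (so a half turn about z gives the same grasp; the last joint's range is limited). The gripper opens to 85 mm and grips with 20 to 120 N. Pads are 22 mm wide; open, the fingers measure 114 mm over their backs; the gripper's body (76 mm by 85 mm) begins 54 mm behind the grasp point. The pads swing forward as they close: fully open they stand 13 mm farther back than shut.
Start: joints at [-0.108, 0.477, 0.022, 1.555, -0.011, 1.109, -0.083], TCP at [0.675, 0, 0.231] pointing down, gripper open.
Joint ranges: [-2.96, 2.96], [-0.34, 2.1], [-1.41, 1.46], [0.24, 2.44], [-1.37, 4.51], [0.17, 1.92], [-2.96, 2.96]. Speed limits (rad/s): [2.39, 2.39, 3.14, 3.14, 3.14, 3.14, 3.14].

### API

Orientations are given as a rotation vector (axis times angle).
In Python, from bench import r gives the robot as it stands. The module is installed in compiled form; this text tells all that it offers.
- The arm moves only by the tool send_rows, never from a script. Its argument "moves" is one flat list of numbers, 4 for each row, row after row: the shift along the tool's x, y, z in mm, then the turn about the tool's z in degrees. A call has 1 to 8 rows; each row is the pose to reach, as a shift and turn from the pose commanded when the call began, along the tool's axes at that moment; what a row does not reach only later rows make up. A row lasts 1/8 s, in which the tool goes at most 62.5 mm and 10.7 degrees, less where a joint would pass 70% of its speed; a pose out of reach is approached as far as the arm can. A call with a gripper value outside its range is refused whole. "hand" is the closure, from 0 (fully open) to 1 (shut), set as the call begins (left out, the last holds). The fingers move at their own pace and stop on an object; "newtons" is the grip in N (left out, the last holds). Time passes only in rows, so rows that repeat a pose let the fingers close. It gives the time, the measured TCP pose, the force and the opening at its end, in the units of the state.
- r.get_obs(): the state, without advancing time (a new reading comes with each control period).
- r.grab_frame(name): name is "scene" or "side" or "wrist"; returns a dict with "img" (420x560x3 uint8, red, green, blue), "mtx" (3x3 intrinsics, pixels), "D" ([k1, k2, p1, p2, k3] as OpenCV has them; the pictures are not rectified), "world_to_cam" (4x4, takes a point from world to camera coordinates). Camera axes: x right, y up, looking along -z (the intrinsics and any distortion apply to the point x, -y, -z); pixel columns grow to the right and rows downward; lengths in m; the calibration is good to about 2 mm. A picture is of the moment at which its call begins. There is no depth.
- r.hand_in(): hands the job in, once; it reports no verdict.
The state is a dict: "clock": time; "joints": joint angles; "qvel": joint speeds; "tau": joint torques, N m; "tcp_pos": TCP position; "orientation": TCP orientation; "contact_force": force on the tool from outside, world axes, zero at the start; "moment": the same for the moment, N m; "grip_width": finger opening in m.
Only numpy, scipy, OpenCV 4.12 (cv2) and the standard library are available. Lean on these libraries where they do the work, as an engineer would, in place of code of your own. Each camera call takes 0.05 s, during which the arm holds its last target.

## Working session

There is one attempt and no reset: what is moved stays moved. The work goes in short steps, Python scripts to look and compute and a tool call to move; the robot and the scene stay as the last step left them, time stands still between calls to the robot, and variables do not carry over. Pictures are saved under pics/ and viewed, and the job is handed in when it is done.

Besides the shell and the picture viewer there is one more tool, called after "Call:" as name(argument=value, ...), one argument or row to a line, values as JSON. send_rows: Moves the arm, as the interface text tells. Its arguments: {"type":"object","properties":{"moves":{"type":"array"},"hand":{"type":"number"},"newtons":{"type":"number"}},"required":["moves"]}

```bash
mkdir -p pics; cat > h.py <<'E'
from bench import r
import numpy as np, cv2
from scipy.spatial.transform import Rotation as R
def cam(n):
    f=r.grab_frame(n); return f
def ray(f,uv):
    p=cv2.undistortPoints(np.array([[uv]],float),np.array(f['mtx'],float),np.array(f['D'],float))[0,0]
    d=np.array([p[0],-p[1],-1.0]); T=np.array(f['world_to_cam']); Rm=T[:3,:3]; t=T[:3,3]
    return -Rm.T@t, Rm.T@d
def plane(f,uv,z):
    o,d=ray(f,uv); return o+d*(z-o[2])/d[2]
def two(f1,a,f2,b):
    o1,d1=ray(f1,a);o2,d2=ray(f2,b)
    A=np.stack([d1,-d2],1); s=np.linalg.lstsq(A,o2-o1,rcond=None)[0]
    p=o1+s[0]*d1;q=o2+s[1]*d2; return (p+q)/2,np.linalg.norm(p-q)
def proj(f,P):
    T=np.array(f['world_to_cam']); c=T[:3,:3]@np.array(P,float)+T[:3,3]
    q=np.array([[c[0],-c[1],-c[2]]]); return cv2.projectPoints(q,np.zeros(3),np.zeros(3),np.array(f['mtx'],float),np.array(f['D'],float))[0][0,0]
E
python3 - <<'E'
from h import *
import pickle
o=r.get_obs(); print(o, r.grasp_offset)
fs={}
for n in ['scene','side','wrist']:
    f=cam(n); fs[n]=f; cv2.imwrite(f'pics/{n}0.png',f['img'][:,:,::-1]); o_,d=ray(f,(280,210)); print(n,o_,d)
pickle.dump(fs,open('f0.pkl','wb'))
E
```

```text
{'clock': 0.0, 'joints': array([-0.10812897,  0.47781031,  0.02235341,  1.55648171, -0.01149069,
        1.10932657, -0.08308594]), 'qvel': array([ 0.00014984, -0.00026161, -0.00072685, -0.00017157, -0.00162326,
       -0.00121078, -0.000332  ]), 'tau': array([-5.45967814e-04, -5.96443820e+01,  1.60769675e+00, -2.81194621e+01,
        1.24063640e-02,  9.39900521e-03,  2.20753498e-05]), 'tcp_pos': array([ 6.74382248e-01, -9.04609819e-06,  2.30306389e-01]), 'orientation': array([-2.22051122, -2.2206363 ,  0.00227365]), 'contact_force': array([-0.21943687, -0.24174228, -0.29693024]), 'moment': array([-0.00171695,  0.05085403, -0.02952497]), 'grip_width': 0.08524443211892713} 0.0187
scene [ 1.2764677  -0.22453152  0.70002827] [-0.74134267  0.3018674  -0.59961088]
side [0.32643167 0.55791425 0.72044968] [ 0.24300567 -0.63670543 -0.73190117]
wrist [0.67433977 0.08034365 0.3739466 ] [ 0.0038632  -0.31018149 -0.95071676]
```

View pics/scene0.png

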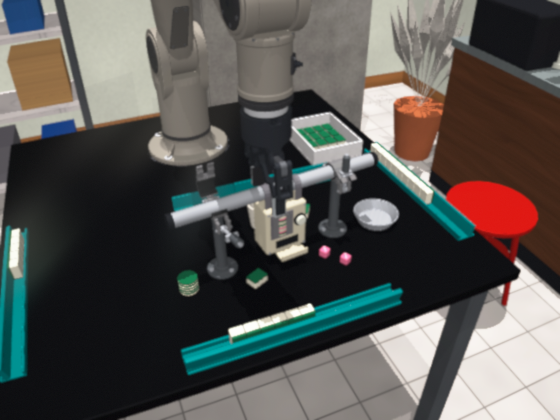

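View pics/side0.png

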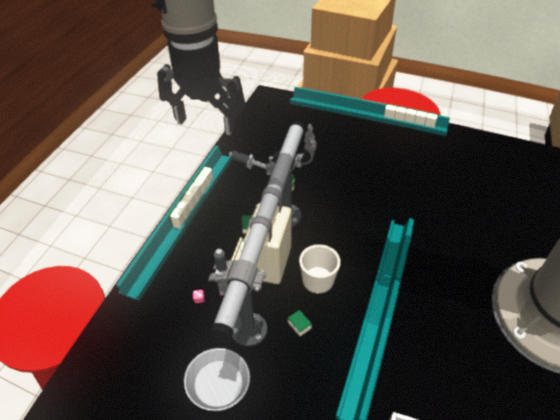

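View pics/wrist0.png

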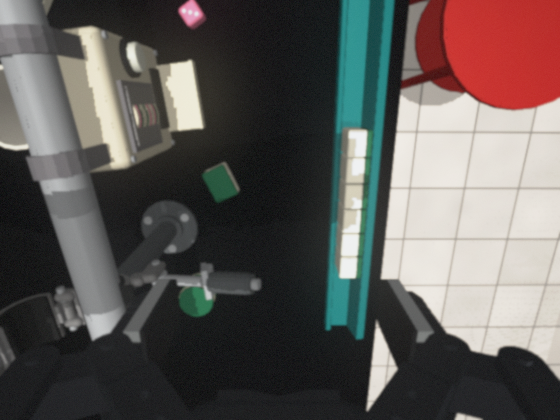

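```bash
python3 - <<'E'
from h import *
import pickle
fs=pickle.load(open('f0.pkl','rb'))
def crop(n,x0,y0,x1,y1,s,o):
    i=fs[n]['img'][y0:y1,x0:x1,::-1]; i=cv2.resize(i,None,fx=s,fy=s,interpolation=cv2.INTER_CUBIC); i=cv2.convertScaleAbs(i,alpha=1.5,beta=20); cv2.imwrite(o,i); print(i.shape)
crop('scene',160,145,280,285,4,'pics/s_c.png')
crop('side',190,110,350,350,2.5,'pics/d_c.png')
crop('wrist',0,180,270,380,2.9,'pics/w_c.png')
E
```

```text
(560, 480, 3)
(600, 400, 3)
(580, 783, 3)
```

View pics/s_c.png

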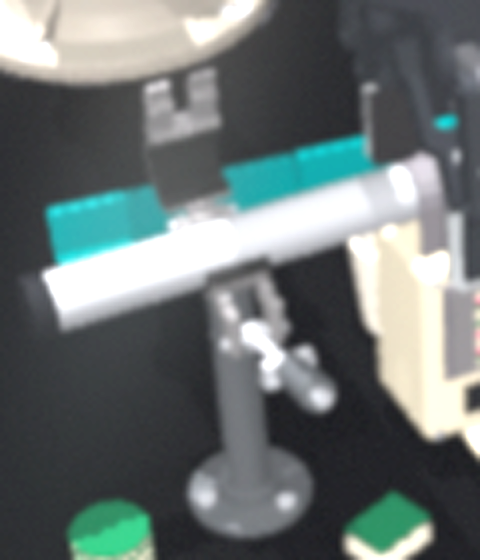

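View pics/d_c.png

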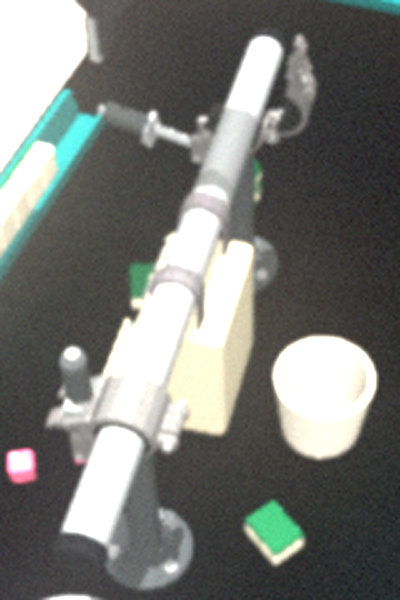

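View pics/w_c.png

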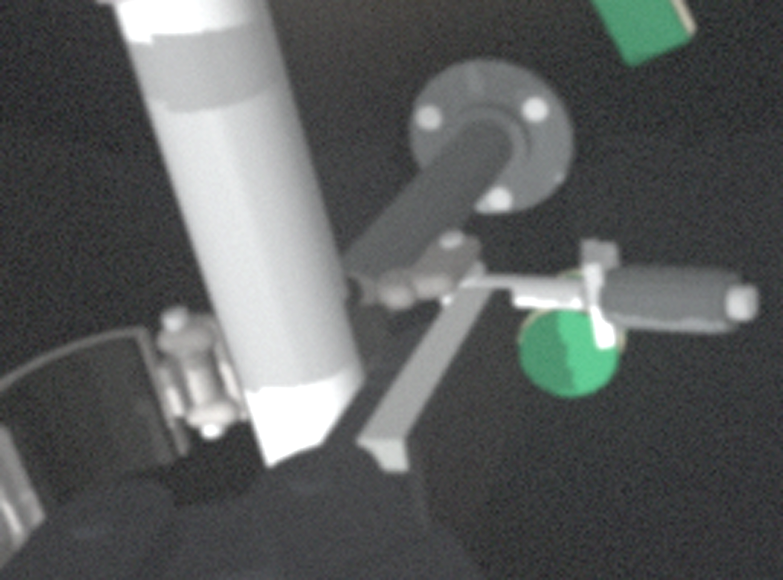

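```bash
python3 - <<'E'
from h import *
import pickle
fs=pickle.load(open('f0.pkl','rb'))
S=lambda x,y:(160+x/4-.4,145+y/4-.4); D=lambda x,y:(190+x/2.5-.3,110+y/2.5-.3); W=lambda x,y:(x/2.9-.3,180+y/2.9-.3)
s,d,w=fs['scene'],fs['side'],fs['wrist']
def t(n,a,A,b,B): p,e=two(a,A,b,B); print(n,p.round(4),round(e*1e3,1))
t('nuttip sd',s,S(320,395),d,D(101,108)); t('nuttip sw',s,S(320,395),w,W(741,301)); t('nuttip dw',d,D(101,108),w,W(741,301))
t('hinge dw',d,D(272,124),w,W(197,372)); t('hinge sw',s,S(198,217),w,W(197,372))
t('flap tip sd',s,S(183,78),d,D(300,38))
t('washer sw',s,S(286,367),w,W(597,292)); t('washer dw',d,D(150,127),w,W(597,292))
print('foot open z4mm wrist',plane(w,W(491,137),.005),plane(s,S(252,490),.005),plane(d,D(258,262),.005))
print('foot other side',plane(d,D(152,548),.005))
print('foot other scene',plane(s,(333,229),.005))
print('tube end near robot-left side',plane(d,D(78,535),.16),'scene',plane(s,(372,160),.16)); print('tube far end',plane(d,D(265,44),.16),plane(s,S(55,300),.16))
# tube axis via wrist edges
for y,xl,xr in ((60,133,272),(300,214,344)):
    print(plane(w,W((xl+xr)/2,y),.16))
for n,f in fs.items(): print(n, f['mtx'][0][0], np.linalg.norm(ray(f,(280,210))[1]))
E
```

```text
nuttip sd [ 0.6578 -0.0485  0.1487] 1.1
nuttip sw [ 0.6575 -0.0493  0.1494] 0.9
nuttip dw [ 0.6577 -0.0491  0.1487] 2.0
hinge dw [ 0.5238 -0.0615  0.1614] 3.2
hinge sw [ 0.5211 -0.0648  0.1591] 0.2
flap tip sd [ 0.5099 -0.0653  0.2346] 8.7
washer sw [ 0.6185 -0.0536  0.1369] 1.7
washer dw [ 0.6189 -0.0525  0.138 ] 2.4
foot open z4mm wrist [ 0.54929053 -0.06055128  0.005     ] [ 0.55385851 -0.05986418  0.005     ] [ 0.53412444 -0.06144116  0.005     ]
foot other side [0.51538918 0.21465171 0.005     ]
foot other scene [0.53048635 0.20897534 0.005     ]
tube end near robot-left side [0.51535715 0.29572414 0.16      ] scene [0.51933713 0.29931489 0.16      ]
tube far end [ 0.56058199 -0.15119153  0.16      ] [ 0.56028397 -0.14358902  0.16      ]
[0.53876477 0.01688993 0.16      ]
[ 0.54585296 -0.04378072  0.16      ]
scene 484.09896617662235 1.0001230332644
side 463.153434430556 1.000062435029485
wrist 346.74823947768004 1.0000449234136222
```

```bash
cat >> h.py <<'E'
YAW=0.1
ex=np.array([np.cos(YAW),np.sin(YAW),0]); ey=np.array([-np.sin(YAW),np.cos(YAW),0])
H=np.array([.5211,-.0635,.160])
def onplane(f,uv,v=0.):
    o,d=ray(f,uv); s=((H-o)@ey+v)/(d@ey); p=o+s*d-H; return np.array([p@ex,p@ey,p[2]])*1e3
def body(x,y,z): return H+ex*x/1e3+ey*y/1e3+np.array([0,0,z/1e3])
E
python3 - <<'E'
from h import *
import pickle
fs=pickle.load(open('f0.pkl','rb'))
S=lambda x,y:(160+x/4-.4,145+y/4-.4); D=lambda x,y:(190+x/2.5-.3,110+y/2.5-.3); W=lambda x,y:(x/2.9-.3,180+y/2.9-.3)
s,d,w=fs['scene'],fs['side'],fs['wrist']
for n,p,v in (('tip+17',(300,36),12),('lugside',(312,95),17),('hinge',(272,124),0)): print(n,onplane(d,D(*p),v))
for th in (1.6,1.8,2.0):
    for (a,b) in ((60,5),(74,5)):
      for v in (-17,17):
        P=body(a*np.cos(th)-b*np.sin(th),v,a*np.sin(th)+b*np.cos(th)); q=proj(s,P); q2=proj(d,P); print(th,a,v,(q[0]-160)*4,(q[1]-145)*4,(q2[0]-190)*2.5,(q2[1]-110)*2.5)
E
```

```text
tip+17 [-2223.18972756 12000.          9097.7409923 ]
lugside [-2875.42489672 17000.         14140.59989045]
hinge [ 4.03670943e+00 -3.60060554e-15 -2.06106601e+00]
1.6 60 -17 147.71137606105253 110.95819447246379 292.80125508023 44.264251330808015
1.6 60 17 215.66305729456667 92.17727683439375 282.50281957895925 73.28352045481488
1.6 74 -17 144.20846575407234 84.87728058926837 293.9465297954258 28.288166539389472
1.6 74 17 212.79535292730293 66.27197737366998 283.5605246070398 57.177771159503905
1.8 60 -17 139.65017404370565 103.7620762828218 308.8982510685536 49.51916285594265
1.8 60 17 206.95030706918396 85.27459517452178 299.06585837557213 78.70184243740837
1.8 74 -17 134.18407143408945 75.8595452523981 314.0984866433813 34.57867448424537
1.8 74 17 201.9620799932785 57.614983944758706 304.3033860559518 63.67322706638056
2.0 60 -17 132.82243121942065 101.52387833955902 323.8248174332625 57.20504231225334
2.0 60 17 199.4132937351618 83.2768086895901 314.4436796839311 86.56015886145084
2.0 74 -17 125.71298006467305 73.03036089423767 332.8384361623164 43.96757105128227
2.0 74 17 192.61159493066816 55.078473020518686 323.61633666699777 73.2821807751462
```

```bash
python3 - <<'E'
from h import *
import pickle
fs=pickle.load(open('f0.pkl','rb'))
for n,(x0,y0,x1,y1),o in (('scene',(185,150,235,205),'a'),('side',(285,115,325,170),'b')):
    i=fs[n]['img'][y0:y1,x0:x1,::-1].copy(); i=cv2.resize(i,None,fx=10,fy=10,interpolation=cv2.INTER_CUBIC); i=cv2.convertScaleAbs(i,alpha=1.6,beta=20)
    for th,c in ((1.6,(0,0,255)),(1.7,(255,0,255)),(1.8,(0,255,0)),(2.0,(255,0,0))):
        for v in (-17,17):
            pts=[]
            for a,b in ((46,5),(74,5)):
                P=body(a*np.cos(th)-b*np.sin(th),v,a*np.sin(th)+b*np.cos(th)); q=proj(fs[n],P)
                pts.append(tuple(int(k) for k in ((q-[x0,y0]+.5)*10)))
            cv2.line(i,pts[0],pts[1],c,1)
    cv2.imwrite(f'pics/fl_{o}.png',i)
E
```

```text
(no output)
```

View pics/fl_a.png

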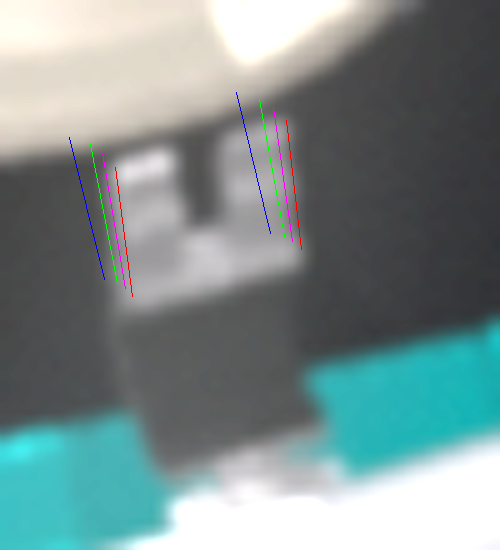

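View pics/fl_b.png

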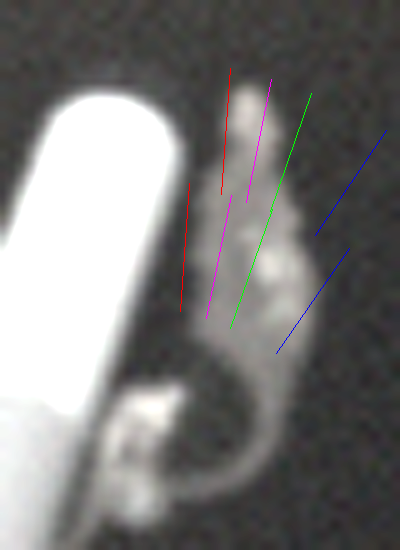

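Call:
send_rows(
  moves=[0,0,-40,10.5,0,0,-80,21,-10,-25,-85,31.5,-20,-55,-85,42,-35,-85,-85,52.5,-45,-115,-85,63,-55,-145,-85,73.5,-63,-165,-85,84.3],
  hand=0,
)

```text
clock: 1.15
tcp_pos: [0.5085, -0.0635, 0.3161]
orientation: [-3.138, -0.147, 0.001]
contact_force: [0.9, 0.6, 2.0]
grip_width: 0.0852
```

Call:
send_rows(
  moves=[0,0,0,0],
)

```text
clock: 1.27
tcp_pos: [0.5089, -0.0637, 0.3164]
orientation: [-3.137, -0.156, 0.0]
contact_force: [-0.6, -0.0, 0.5]
grip_width: 0.0852
```

```bash
cat > st.py <<'E'
from h import *
o=r.get_obs(); T=R.from_rotvec(o['orientation']).as_matrix()
p=o['tcp_pos']; g=p-T[:,2]*-r.grasp_offset*0; g=p-T[:,2]*r.grasp_offset
b=g-H; print('t',o['clock'],'tcp',p.round(4),'grasp body mm',(np.array([b@ex,b@ey,b[2]])*1e3).round(1),'F',o['contact_force'].round(1),'w',round(o['grip_width']*1e3,1)); print('toolx',T[:,0].round(3),'z',T[:,2].round(3),'yaw',np.arctan2(T[1,0],T[0,0]).round(4))
E
python3 st.py; python3 - <<'E'
from h import *
f=cam('wrist'); cv2.imwrite('pics/w1.png',f['img'][:,:,::-1])
P=body(60*np.cos(1.7)-5*np.sin(1.7),0,60*np.sin(1.7)+5*np.cos(1.7)); print(proj(f,P))
f=cam('side'); cv2.imwrite('pics/d1.png',f['img'][:,:,::-1])
E
```

```text
t 1.275 tcp [ 0.5089 -0.0637  0.3164] grasp body mm [-12.2   1.  175.1] F [-0.6 -0.   0.5] w 85.2
toolx [0.995 0.099 0.   ] z [-0.  0. -1.] yaw 0.0996
[277.75344451 213.65381406]
```

View pics/w1.png

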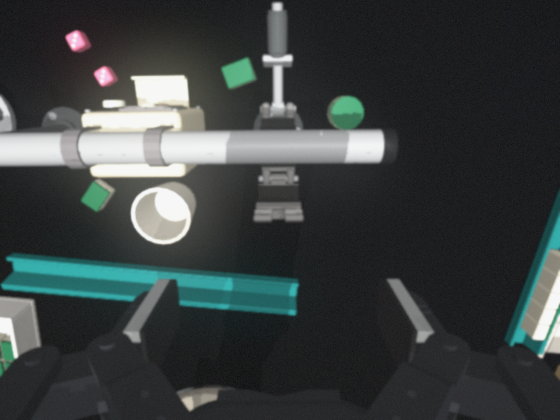

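```bash
python3 - <<'E'
from h import *
f=cam('wrist')
i=f['img'][:,:,::-1][0:235,200:360]; i=cv2.resize(i,None,fx=2.5,fy=2.5,interpolation=cv2.INTER_CUBIC).copy()
def dot(P,c):
    q=(proj(f,P)-[200,0]+.5)*2.5; cv2.circle(i,tuple(int(k) for k in q),2,c,-1)
dot(body(0,0,0),(0,0,255)); dot(body(27,0,0),(0,0,255)); dot(body(57,0,-32),(0,0,255))
a=1.3
for L in (39,45,79,84): dot(body(57+L*np.sin(a),0,-32+L*np.cos(a)),(0,255,0))
for th in (1.65,1.75):
  for v in (-17,17):
    for A in (60,74): dot(body(A*np.cos(th)-5*np.sin(th),v,A*np.sin(th)+5*np.cos(th)),(255,0,255))
cv2.imwrite('pics/w1c.png',i)
E
```

```text
(no output)
```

View pics/w1c.png

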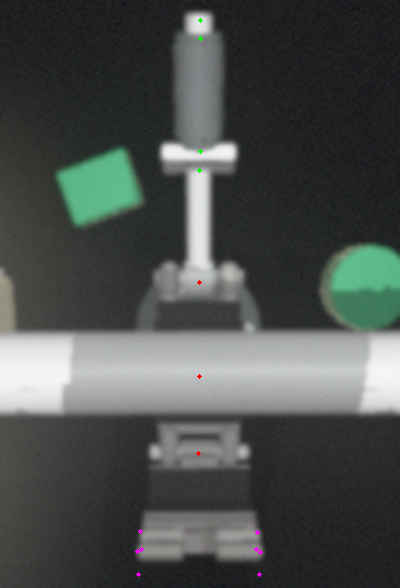

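Call:
send_rows(
  moves=[0,0.5,40,0,0,0.5,80,0,0,0.5,105,0,0,0.5,112,0,0,0.5,112,0],
)

```text
clock: 2.05
tcp_pos: [0.5106, -0.0633, 0.2044]
orientation: [3.137, 0.159, -0.0]
contact_force: [0.3, -0.2, 0.0]
grip_width: 0.0852
```

Call:
send_rows(
  moves=[0,0,0,0,0,0,0,0,0,0,0,0,0,0,0,0,0,0,0,0,0,0,0,0],
  hand=1,
  newtons=30,
)

```text
clock: 2.8
tcp_pos: [0.5104, -0.0636, 0.205]
orientation: [-3.138, -0.158, -0.001]
contact_force: [-2.1, -0.4, 6.0]
grip_width: 0.0332
```

```bash
python3 st.py; python3 - <<'E'
from h import *
f=cam('side'); i=f['img'][60:210,220:400,::-1]; cv2.imwrite('pics/d2.png',cv2.resize(i,None,fx=4,fy=4,interpolation=cv2.INTER_CUBIC))
E
```

```text
t 2.8 tcp [ 0.5104 -0.0636  0.205 ] grasp body mm [-10.7   1.   63.7] F [-2.1 -0.4  6. ] w 33.2
toolx [0.995 0.1   0.001] z [ 0.001  0.    -1.   ] yaw 0.1004
```

View pics/d2.png

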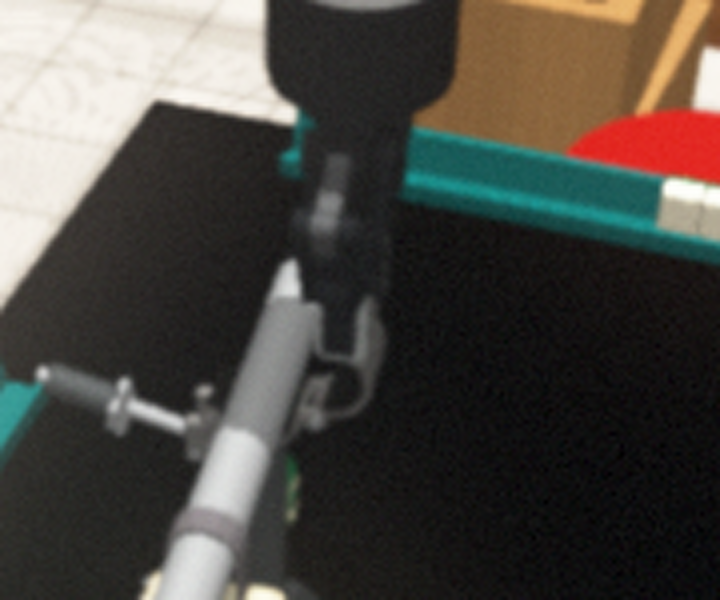

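```bash
python3 - <<'E'
import numpy as np
r_=64.6; ph=np.linspace(1.737,.12,25); P=np.c_[r_*np.cos(ph),r_*np.sin(ph)]
for k in range(3):
    q=P[8*k:8*k+9]-P[8*k]; print([(round(a,1),round(-b,1)) for a,b in q[1:]])
E
```

```text
[(np.float64(4.3), np.float64(-0.6)), (np.float64(8.7), np.float64(-0.9)), (np.float64(13.0), np.float64(-0.8)), (np.float64(17.3), np.float64(-0.5)), (np.float64(21.7), np.float64(0.0)), (np.float64(25.9), np.float64(0.9)), (np.float64(30.1), np.float64(2.1)), (np.float64(34.2), np.float64(3.5))]
[(np.float64(4.0), np.float64(1.7)), (np.float64(7.9), np.float64(3.7)), (np.float64(11.6), np.float64(5.9)), (np.float64(15.2), np.float64(8.4)), (np.float64(18.6), np.float64(11.2)), (np.float64(21.8), np.float64(14.1)), (np.float64(24.8), np.float64(17.3)), (np.float64(27.5), np.float64(20.6))]
[(np.float64(2.5), np.float64(3.5)), (np.float64(4.9), np.float64(7.2)), (np.float64(6.9), np.float64(11.1)), (np.float64(8.7), np.float64(15.0)), (np.float64(10.2), np.float64(19.1)), (np.float64(11.4), np.float64(23.3)), (np.float64(12.4), np.float64(27.5)), (np.float64(13.1), np.float64(31.8))]
```

Call:
send_rows(
  moves=[4.3,0,-0.6,0,8.7,0,-0.9,0,13,0,-0.8,0,17.3,0,-0.5,0,21.7,0,0,0,25.9,0,0.9,0,30.1,0,2.1,0,34.2,0,3.5,0],
)

```text
clock: 3.85
tcp_pos: [0.5435, -0.0601, 0.2011]
orientation: [-3.137, -0.158, 0.002]
contact_force: [-4.2, -0.1, 6.0]
grip_width: 0.0327
```

```bash
python3 st.py
```

```text
t 3.85 tcp [ 0.5435 -0.0601  0.2011] grasp body mm [22.6  1.1 59.8] F [-4.2 -0.1  6. ] w 32.7
toolx [ 0.995  0.1   -0.001] z [-0.001  0.    -1.   ] yaw 0.1004
```

Call:
send_rows(
  moves=[4,0,1.7,0,7.9,0,3.7,0,11.6,0,5.9,0,15.2,0,8.4,0,18.6,0,11.2,0,21.8,0,14.1,0,24.8,0,17.3,0,27.5,0,20.6,0],
)

```text
clock: 4.85
tcp_pos: [0.5726, -0.057, 0.1811]
orientation: [-3.137, -0.158, -0.004]
contact_force: [1.0, 0.1, 4.7]
grip_width: 0.0331
```

```bash
python3 st.py; python3 - <<'E'
from h import *
f=cam('side'); i=f['img'][60:210,220:400,::-1]; cv2.imwrite('pics/d3.png',cv2.resize(i,None,fx=4,fy=4,interpolation=cv2.INTER_CUBIC))
E
```

```text
t 4.85 tcp [ 0.5726 -0.057   0.1811] grasp body mm [51.9  1.3 39.8] F [1.  0.1 4.7] w 33.1
toolx [0.995 0.101 0.002] z [ 0.002  0.    -1.   ] yaw 0.1008
```

View pics/d3.png

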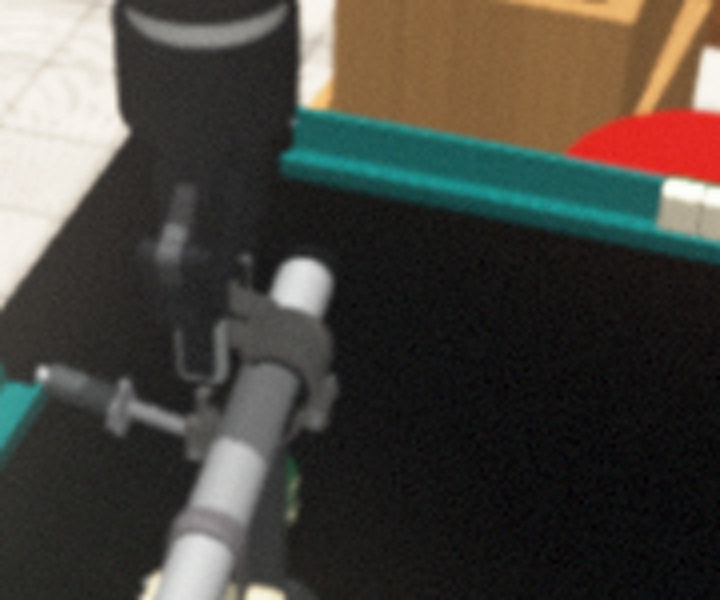

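Call:
send_rows(
  moves=[2.5,0,3.5,0,4.9,0,7.2,0,6.9,0,11.1,0,8.7,0,15,0,10.2,0,19.1,0,11.4,0,23.3,0],
)

```text
clock: 5.65
tcp_pos: [0.5849, -0.0557, 0.1581]
orientation: [-3.137, -0.158, -0.007]
contact_force: [2.8, 0.3, 5.2]
grip_width: 0.0333
```

Call:
send_rows(
  moves=[0.5,0,2,0,1,0,4.2,0],
)

```text
clock: 5.9
tcp_pos: [0.5859, -0.0556, 0.1539]
orientation: [-3.137, -0.159, -0.007]
contact_force: [3.1, 2.2, 6.0]
grip_width: 0.0331
```

Call:
send_rows(
  moves=[0.4,0,2,0,0.7,0,4.3,0],
)

```text
clock: 6.15
tcp_pos: [0.5866, -0.0555, 0.1496]
orientation: [-3.137, -0.158, -0.007]
contact_force: [3.8, 1.3, 4.9]
grip_width: 0.0329
```

```bash
python3 st.py; python3 - <<'E'
from h import *
f=cam('side'); i=f['img'][60:210,220:400,::-1]; cv2.imwrite('pics/d4.png',cv2.resize(i,None,fx=4,fy=4,interpolation=cv2.INTER_CUBIC))
E
```

```text
t 6.15 tcp [ 0.5866 -0.0555  0.1496] grasp body mm [65.9  1.4  8.3] F [3.8 1.3 4.9] w 32.9
toolx [0.995 0.101 0.004] z [ 0.004  0.    -1.   ] yaw 0.1009
```

View pics/d4.png

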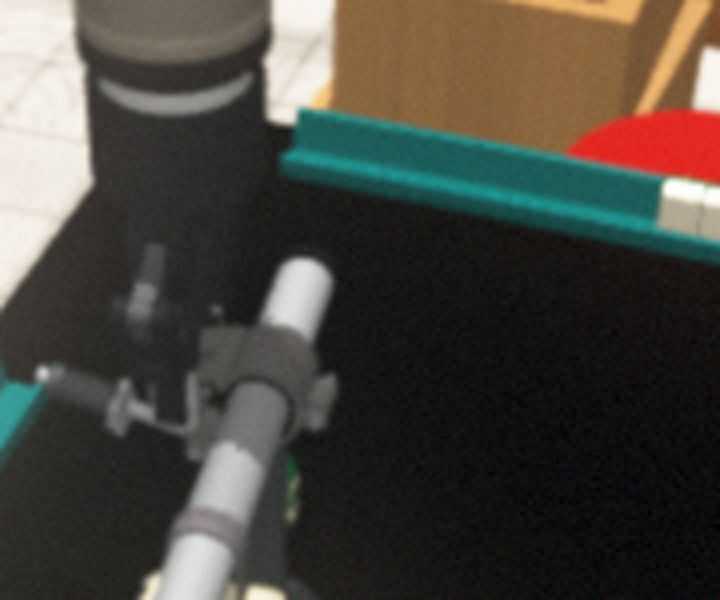

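Call:
send_rows(
  moves=[0,0,1,0,0.1,0,2,0],
  newtons=50,
)

```text
clock: 6.45
tcp_pos: [0.5871, -0.0555, 0.1479]
orientation: [-3.137, -0.158, -0.008]
contact_force: [5.5, 1.1, 6.5]
grip_width: 0.0327
```

Call:
send_rows(
  moves=[0,0,1,0,0.1,0,2,0],
)

```text
clock: 6.7
tcp_pos: [0.5871, -0.0555, 0.1459]
orientation: [-3.137, -0.158, -0.008]
contact_force: [3.4, 2.7, 6.6]
grip_width: 0.0326
```

Call:
send_rows(
  moves=[0,0,1,0,0,0,1,0],
)

```text
clock: 6.95
tcp_pos: [0.5873, -0.0554, 0.1449]
orientation: [-3.137, -0.158, -0.009]
contact_force: [5.3, 0.4, 4.6]
grip_width: 0.0327
```

Call:
send_rows(
  moves=[0,0,1,0,0,0,1,0],
)

```text
clock: 7.2
tcp_pos: [0.5872, -0.0555, 0.1438]
orientation: [-3.137, -0.158, -0.008]
contact_force: [5.4, 1.5, 5.2]
grip_width: 0.0326
```

Call:
send_rows(
  moves=[0,0,1,0,0,0,1,0],
)

```text
clock: 7.45
tcp_pos: [0.5871, -0.0554, 0.1428]
orientation: [-3.137, -0.158, -0.008]
contact_force: [5.0, 1.7, 6.3]
grip_width: 0.0326
```

```bash
python3 st.py; python3 - <<'E'
from h import *
f=cam('scene'); i=f['img'][130:290,160:300,::-1]; cv2.imwrite('pics/s5.png',cv2.resize(i,None,fx=4,fy=3.7,interpolation=cv2.INTER_CUBIC))
f=cam('side'); i=f['img'][110:185,230:330,::-1]; cv2.imwrite('pics/d5.png',cv2.resize(i,None,fx=7,fy=7,interpolation=cv2.INTER_CUBIC))
E
```

```text
t 7.45 tcp [ 0.5871 -0.0554  0.1428] grasp body mm [66.4  1.4  1.5] F [5.  1.7 6.3] w 32.6
toolx [0.995 0.101 0.005] z [ 0.005  0.001 -1.   ] yaw 0.1008
```

View pics/s5.png

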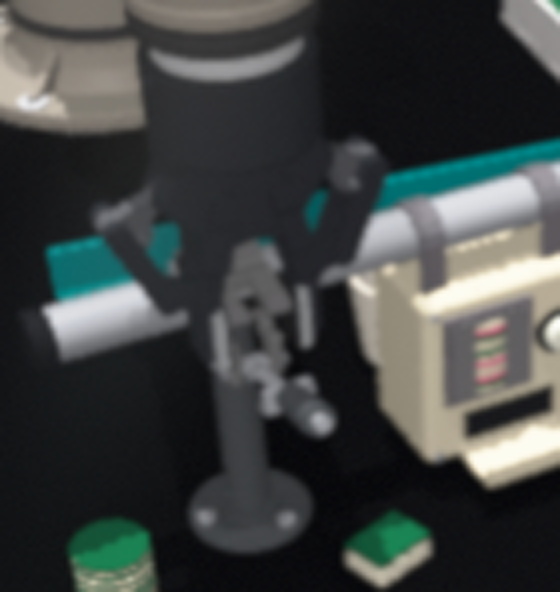

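View pics/d5.png

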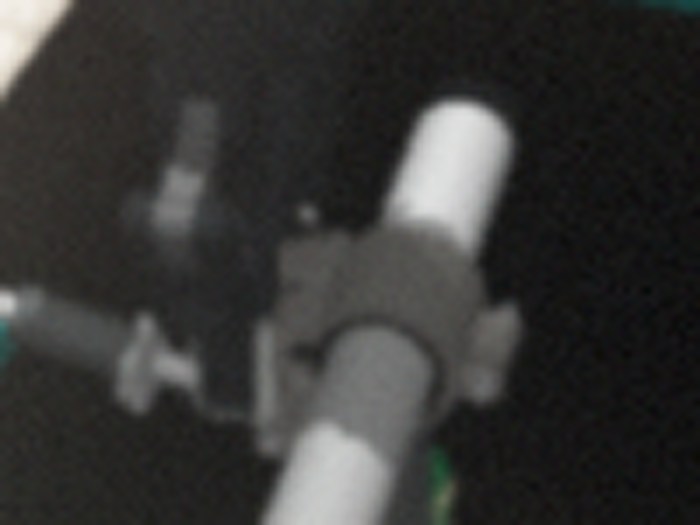

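Call:
send_rows(
  moves=[0,0,1,0,0,0,1,0],
)

```text
clock: 7.8
tcp_pos: [0.5873, -0.0554, 0.1419]
orientation: [-3.137, -0.158, -0.009]
contact_force: [6.0, 0.8, 5.8]
grip_width: 0.0325
```

Call:
send_rows(
  moves=[0,0,1,0,0,0,1,0],
)

```text
clock: 8.05
tcp_pos: [0.5872, -0.0554, 0.1408]
orientation: [-3.137, -0.158, -0.008]
contact_force: [5.5, 1.1, 6.0]
grip_width: 0.0327
```

Call:
send_rows(
  moves=[0,0,1,0,0,0,1,0],
)

```text
clock: 8.3
tcp_pos: [0.5871, -0.0554, 0.1398]
orientation: [-3.137, -0.158, -0.008]
contact_force: [5.2, 0.7, 5.0]
grip_width: 0.0323
```

```bash
python3 - <<'E'
from h import *
f=cam('wrist'); cv2.imwrite('pics/w6.png',f['img'][:,:,::-1])
f=cam('side'); i=f['img'][110:185,230:330,::-1]; i=cv2.resize(i,None,fx=7,fy=7,interpolation=cv2.INTER_CUBIC)
i=cv2.convertScaleAbs(i,alpha=1.8,beta=10)
for th,c in ((0,(0,0,255)),(.1,(0,255,0)),(.2,(255,0,0))):
    pts=[]
    for a,b in ((46,8),(74,4),):
        P=body(a*np.cos(th)-b*np.sin(th),17,a*np.sin(th)+b*np.cos(th)); pts.append(tuple(int(k) for k in (proj(f,P)-[230,110]+.5)*7))
    cv2.line(i,pts[0],pts[1],c,1)
cv2.imwrite('pics/d6.png',i)
E
```

```text
(no output)
```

View pics/w6.png

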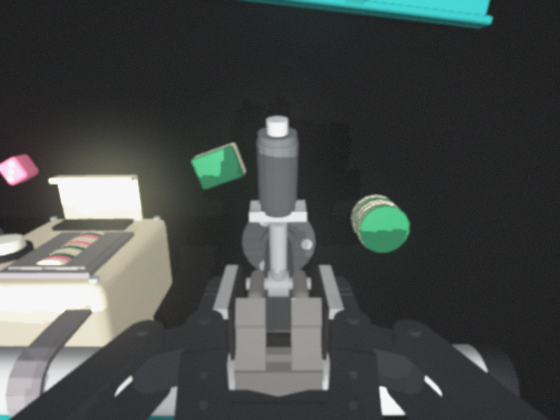

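View pics/d6.png

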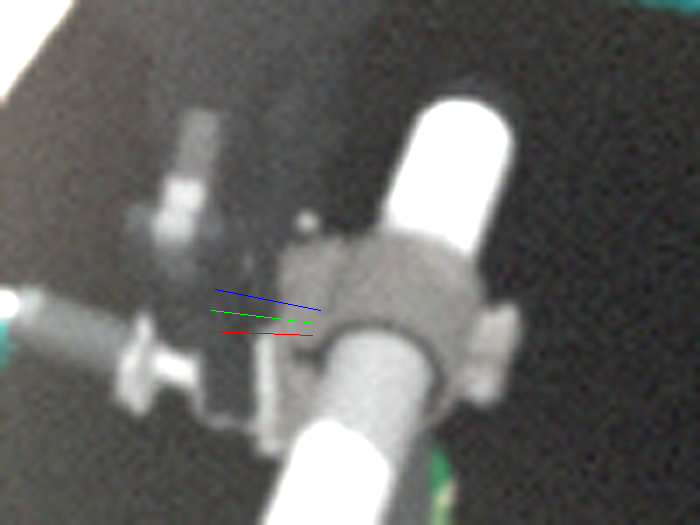

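```bash
python3 - <<'E'
from h import *
f=cam('wrist')
i=f['img'][270:400,180:380,::-1]; i=cv2.resize(i,None,fx=4,fy=4,interpolation=cv2.INTER_CUBIC).copy()
for th,c in ((0,(0,0,255)),(.15,(0,255,0)),(.3,(255,0,0))):
  for a,b in ((74,5),(46,6),(66,5.2)):
    pts=[]
    for v in (-16,18):
        P=body(a*np.cos(th)-b*np.sin(th),v,a*np.sin(th)+b*np.cos(th)); pts.append(tuple(int(k) for k in (proj(f,P)-[180,270]+.5)*4))
    cv2.line(i,pts[0],pts[1],c,1)
cv2.imwrite('pics/w7.png',i); print(r.get_obs()['contact_force'],r.get_obs()['moment'])
E
```

```text
[5.37503857 0.88477824 6.04659817] [ 0.30403024 -0.74170542 -0.0397169 ]
```

View pics/w7.png

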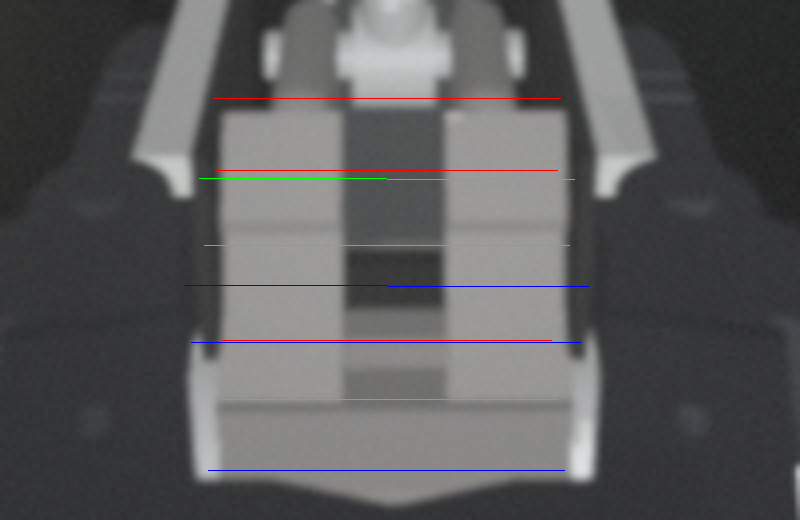

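```bash
python3 - <<'E'
from h import *
f=cam('wrist')
for th in (0,.05,.1,.15):
  print(th,[(np.round((proj(f,body(a*np.cos(th)-b*np.sin(th),0,a*np.sin(th)+b*np.cos(th)))-[180,270]+.5)*4)) for a,b in ((66,6),(66,4),(49,11.5),(74,0))])
E
```

```text
0 [array([397., 175.]), array([397., 163.]), array([397., 354.]), array([397.,  72.])]
0.05 [array([397., 198.]), array([397., 185.]), array([397., 377.]), array([397.,  93.])]
0.1 [array([397., 224.]), array([397., 209.]), array([397., 402.]), array([397., 116.])]
0.15 [array([397., 252.]), array([397., 236.]), array([397., 427.]), array([397., 141.])]
```

Call:
send_rows(
  moves=[0,0,1,0,0,0,1,0],
)

```text
clock: 8.75
tcp_pos: [0.5872, -0.0554, 0.1389]
orientation: [-3.137, -0.158, -0.008]
contact_force: [4.9, 1.7, 5.7]
grip_width: 0.0332
```

Call:
send_rows(
  moves=[0,0,1,0,0,0,1,0],
)

```text
clock: 9.0
tcp_pos: [0.587, -0.0555, 0.1378]
orientation: [-3.137, -0.158, -0.008]
contact_force: [5.6, 0.9, 5.8]
grip_width: 0.0327
```

Call:
send_rows(
  moves=[0,0,0,0,0,0,0,0,0,0,-4,0,-2,0,-9,0,-2,0,-9,0],
  hand=0.4,
)

```text
clock: 9.62
tcp_pos: [0.5828, -0.0563, 0.146]
orientation: [3.138, 0.157, 0.001]
contact_force: [-0.4, 0.0, -0.6]
grip_width: 0.0513
```

```bash
python3 st.py; python3 - <<'E'
from h import *
f=cam('wrist')
i=f['img'][270:400,180:380,::-1]; i=cv2.resize(i,None,fx=4,fy=4,interpolation=cv2.INTER_CUBIC).copy()
cv2.imwrite('pics/w8.png',i)
for th in (0,.05,.1,.15):
  print(th,[(np.round((proj(f,body(a*np.cos(th)-b*np.sin(th),0,a*np.sin(th)+b*np.cos(th)))-[180,270]+.5)*4)) for a,b in ((66,6),(66,4),(49,11.5),(74,0))])
E
```

```text
t 9.625 tcp [ 0.5828 -0.0563  0.146 ] grasp body mm [62.1  1.   4.7] F [-0.4  0.  -0.6] w 51.3
toolx [0.995 0.1   0.001] z [ 0.001  0.    -1.   ] yaw 0.1003
0 [array([393., 104.]), array([393.,  93.]), array([393., 278.]), array([393.,   6.])]
0.05 [array([393., 125.]), array([393., 113.]), array([393., 299.]), array([393.,  24.])]
0.1 [array([393., 148.]), array([393., 135.]), array([393., 321.]), array([393.,  45.])]
0.15 [array([393., 174.]), array([393., 160.]), array([393., 345.]), array([393.,  68.])]
```

View pics/w8.png

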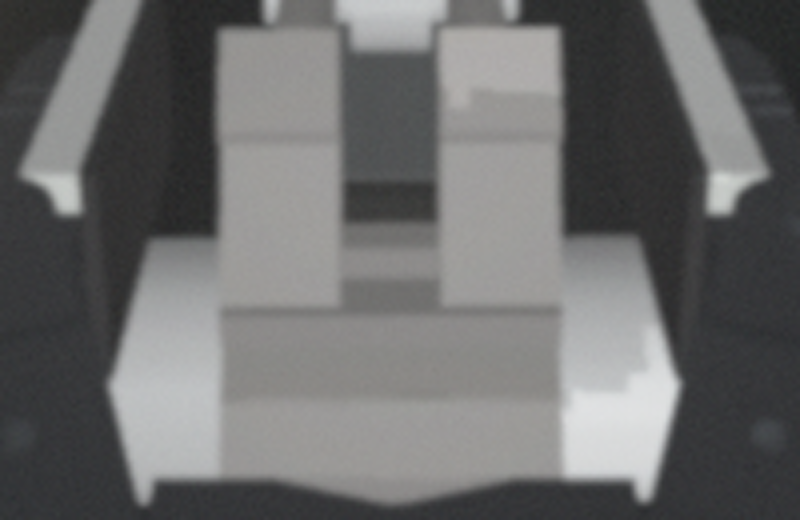

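Call:
send_rows(
  moves=[0,0,-3,0,0,0,-6,0,0,0,-6,0],
)

```text
clock: 10.05
tcp_pos: [0.5829, -0.0562, 0.1517]
orientation: [-3.138, -0.158, -0.001]
contact_force: [0.7, -0.2, -0.4]
grip_width: 0.0515
```

Call:
send_rows(
  moves=[0,0,0,0,0,0,0,0,0,0,0,0,0,0,0,0],
  hand=1,
  newtons=60,
)

```text
clock: 10.55
tcp_pos: [0.5827, -0.056, 0.1514]
orientation: [-3.137, -0.158, -0.0]
contact_force: [-0.0, 1.6, -0.1]
grip_width: 0.0325
```

Call:
send_rows(
  moves=[0,0,1,0,0,0,2,0,0,0,2,0],
)

```text
clock: 10.92
tcp_pos: [0.5829, -0.056, 0.1496]
orientation: [-3.137, -0.158, -0.001]
contact_force: [-0.6, 0.6, 4.6]
grip_width: 0.0323
```

Call:
send_rows(
  moves=[0,0,1,0,0,0,1,0],
)

```text
clock: 11.18
tcp_pos: [0.583, -0.056, 0.1488]
orientation: [-3.137, -0.158, -0.001]
contact_force: [-0.4, 1.6, 6.0]
grip_width: 0.0326
```

Call:
send_rows(
  moves=[0,0,1,0,0,0,1,0],
)

```text
clock: 11.42
tcp_pos: [0.5832, -0.0559, 0.1479]
orientation: [-3.137, -0.158, -0.002]
contact_force: [-0.4, 1.5, 5.7]
grip_width: 0.0322
```

Call:
send_rows(
  moves=[0,0,1,0,0,0,1,0],
)

```text
clock: 11.68
tcp_pos: [0.5832, -0.0559, 0.1474]
orientation: [-3.137, -0.158, -0.002]
contact_force: [-1.4, 1.3, 9.9]
grip_width: 0.0326
```

Call:
send_rows(
  moves=[0,0,1,0,0,0,1,0],
)

```text
clock: 11.92
tcp_pos: [0.5835, -0.0559, 0.1467]
orientation: [-3.137, -0.158, -0.003]
contact_force: [-2.4, 2.4, 12.0]
grip_width: 0.0324
```

Call:
send_rows(
  moves=[0,0,1,0,0,0,1,0],
)

```text
clock: 12.18
tcp_pos: [0.5836, -0.0559, 0.1464]
orientation: [-3.137, -0.157, -0.003]
contact_force: [-3.9, 3.0, 16.7]
grip_width: 0.0325
```

Call:
send_rows(
  moves=[0,0,1,0,0,0,2,0,0,0,2,0],
)

```text
clock: 12.55
tcp_pos: [0.584, -0.0559, 0.1452]
orientation: [-3.137, -0.157, -0.005]
contact_force: [-5.0, 3.0, 23.5]
grip_width: 0.0324
```

Call:
send_rows(
  moves=[0,0,1,0,0,0,1,0],
)

```text
clock: 12.8
tcp_pos: [0.584, -0.0559, 0.1448]
orientation: [-3.137, -0.157, -0.005]
contact_force: [-7.3, 4.1, 27.5]
grip_width: 0.0325
```

Call:
send_rows(
  moves=[0,0,-1.5,0,0,0,-3,0],
)

```text
clock: 13.05
tcp_pos: [0.5839, -0.0559, 0.1463]
orientation: [-3.137, -0.157, -0.005]
contact_force: [0.4, 1.9, 8.8]
grip_width: 0.0322
```

Call:
send_rows(
  moves=[0,0,0,0,0,0,0,0,0,0,-5,0,0,0,-25,0,0,0,-60,0,0,0,-60,0],
  hand=0.4,
)

```text
clock: 13.8
tcp_pos: [0.5845, -0.0566, 0.2071]
orientation: [3.137, 0.157, 0.008]
contact_force: [0.3, -0.1, -0.5]
grip_width: 0.0513
```

```bash
python3 st.py; python3 - <<'E'
from h import *
f=cam('wrist'); cv2.imwrite('pics/w9.png',f['img'][:,:,::-1])
i=f['img'][100:400,180:380,::-1]; i=cv2.resize(i,None,fx=2,fy=2,interpolation=cv2.INTER_CUBIC).copy()
for th in (-.03,0,.05,.1):
  print(th,[(np.round((proj(f,body(a*np.cos(th)-b*np.sin(th),0,a*np.sin(th)+b*np.cos(th))),1))) for a,b in ((66,6),(66,4),(49,11.5),(74,0))])
for a in (1.25,1.3,1.35):print(a,[proj(f,body(57+L*np.sin(a),0,-32+L*np.cos(a))).round(1) for L in (39,45,79,84)])
E
```

```text
t 13.8 tcp [ 0.5845 -0.0566  0.2071] grasp body mm [63.7  0.5 65.8] F [ 0.3 -0.1 -0.5] w 51.3
toolx [0.995 0.1   0.005] z [ 0.005 -0.    -1.   ] yaw 0.1Traceback (most recent call last):
  File "<stdin>", line 5, in <module>
    return _wrapfunc(a, 'round', decimals=decimals, out=out)
    return _wrapit(obj, method, *args, **kwds)
    conv = _array_converter(obj)
ValueError: setting an array element with a sequence. The requested array has an inhomogeneous shape after 1 dimensions. The detected shape was (2,) + inhomogeneous part.
```

View pics/w9.png

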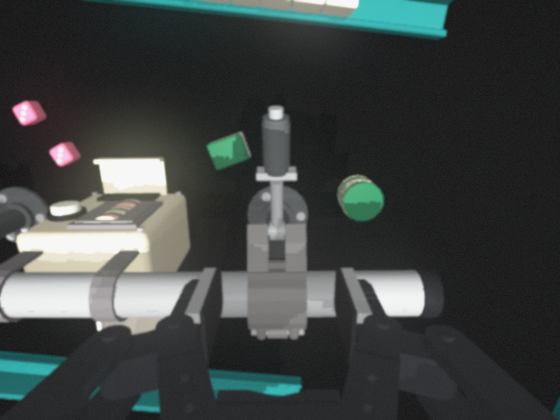

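```bash
python3 - <<'E'
from h import *
f=cam('wrist')
for th in (-.03,0,.03,.06):
  print(th,[proj(f,body(a*np.cos(th)-b*np.sin(th),0,a*np.sin(th)+b*np.cos(th))).round(1).tolist() for a,b in ((66,6),(66,4),(49,11.5),(74,0))])
for a in (1.25,1.3,1.35):print(a,[proj(f,body(57+L*np.sin(a),0,-32+L*np.cos(a))).round(1).tolist() for L in (39,45,79,84)])
x0,y0=220,90
i=f['img'][y0:y0+170,x0:x0+110,::-1]; i=cv2.resize(i,None,fx=3.5,fy=3.5,interpolation=cv2.INTER_CUBIC).copy(); cv2.imwrite('pics/w10.png',i)
E
```

```text
-0.03 [[277.5, 238.4], [277.5, 237.2], [277.4, 269.5], [277.5, 222.0]]
0 [[277.5, 240.0], [277.5, 238.6], [277.4, 271.2], [277.5, 223.2]]
0.03 [[277.5, 241.7], [277.5, 240.2], [277.4, 273.0], [277.5, 224.6]]
0.06 [[277.5, 243.5], [277.5, 241.9], [277.4, 274.9], [277.5, 226.1]]
1.25 [[277.5, 181.8], [277.5, 173.3], [277.5, 119.4], [277.6, 110.5]]
1.3 [[277.5, 180.2], [277.5, 171.5], [277.6, 116.9], [277.6, 108.0]]
1.35 [[277.5, 178.7], [277.5, 169.9], [277.6, 114.8], [277.6, 105.9]]
```

View pics/w10.png

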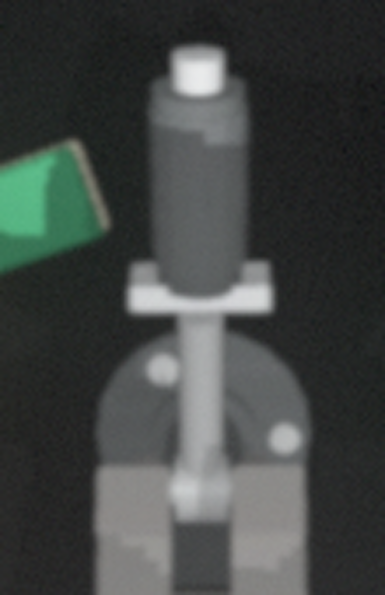

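Call:
send_rows(
  moves=[25,0,0,0,50,-0.3,0,0,64,-0.3,10,0,64,-0.3,40,0,64,-0.3,70,0,64,-0.3,79,0,64,-0.3,79,0],
)

```text
clock: 14.78
tcp_pos: [0.6457, -0.0496, 0.1245]
orientation: [3.138, 0.157, -0.003]
contact_force: [0.0, 0.7, 0.3]
grip_width: 0.0515
```

```bash
python3 st.py; python3 - <<'E'
from h import *
f=cam('wrist'); cv2.imwrite('pics/w11.png',f['img'][:,:,::-1])
f=cam('scene'); i=f['img'][130:290,160:300,::-1]; cv2.imwrite('pics/s11.png',cv2.resize(i,None,fx=4,fy=3.7,interpolation=cv2.INTER_CUBIC))
E
```

```text
t 14.775 tcp [ 0.6457 -0.0496  0.1245] grasp body mm [125.4   1.4 -16.8] F [0.  0.7 0.3] w 51.5
toolx [ 0.995  0.1   -0.002] z [-0.002 -0.    -1.   ] yaw 0.1003
```

View pics/w11.png

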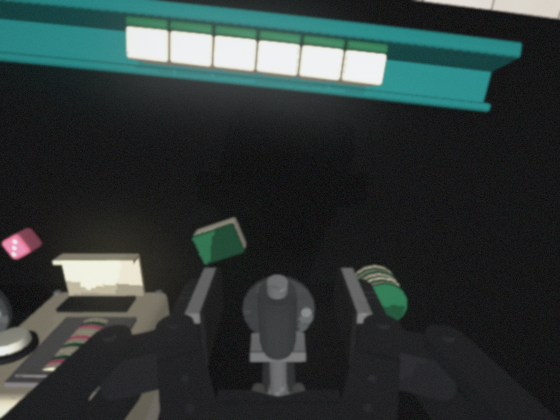

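View pics/s11.png

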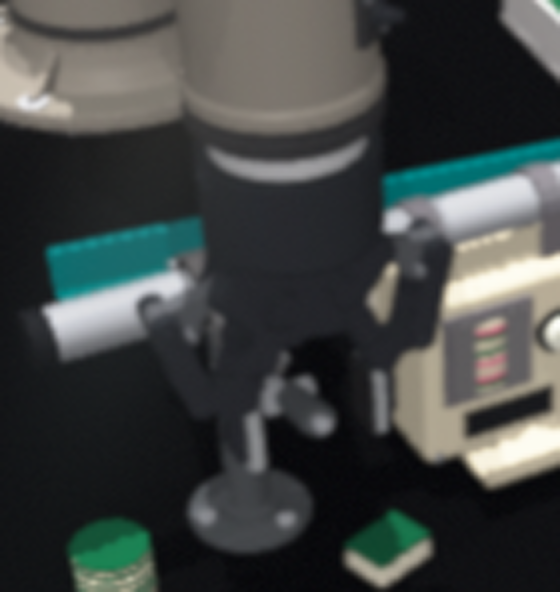

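Call:
send_rows(
  moves=[2,0.5,-3,0,2,0.5,-3,0],
)

```text
clock: 15.12
tcp_pos: [0.6493, -0.0498, 0.1297]
orientation: [3.138, 0.158, 0.004]
contact_force: [-0.9, -0.0, 0.0]
grip_width: 0.0512
```

Call:
send_rows(
  moves=[0,0,0,0,0,0,0,0,0,0,0,0,0,0,0,0,0,0,0,0],
  hand=1,
  newtons=35,
)

```text
clock: 15.75
tcp_pos: [0.6484, -0.049, 0.1284]
orientation: [-3.137, -0.159, 0.0]
contact_force: [-0.5, 4.4, 1.0]
grip_width: 0.0147
```

```bash
python3 st.py; python3 - <<'E'
from h import *
f=cam('wrist'); i=f['img'][240:400,180:380,::-1]; cv2.imwrite('pics/w12.png',cv2.resize(i,None,fx=3.5,fy=3.5,interpolation=cv2.INTER_CUBIC))
E
```

```text
t 15.75 tcp [ 0.6484 -0.049   0.1284] grasp body mm [128.1   1.7 -12.9] F [-0.5  4.4  1. ] w 14.7
toolx [0.995 0.101 0.   ] z [-0.     0.001 -1.   ] yaw 0.101
```

View pics/w12.png

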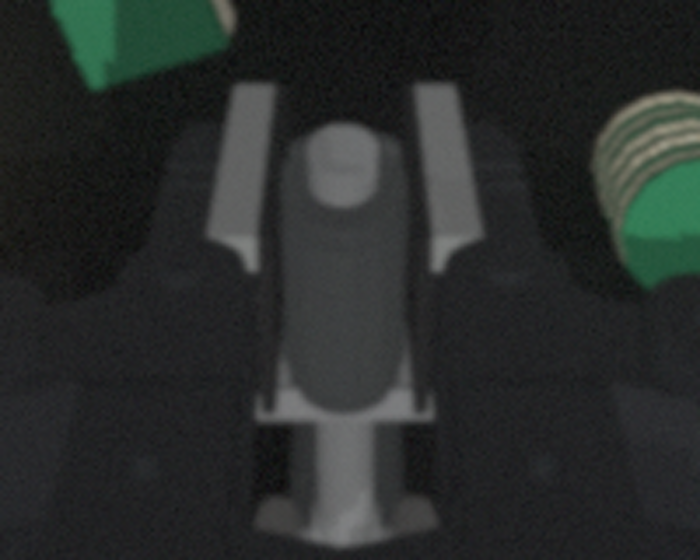

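```bash
python3 - <<'E'
import numpy as np
L=73.6; a=np.linspace(1.308,.30,17); P=np.c_[L*np.sin(a),L*np.cos(a)]
for k in range(2):
    q=P[8*k:8*k+9]-P[8*k]; print(a[8*k+8],[(float(round(x,1)),float(round(-z,1))) for x,z in q[1:]])
E
```

```text
0.804 [(-1.3, -4.4), (-3.0, -8.8), (-4.9, -13.0), (-7.0, -17.1), (-9.4, -21.1), (-12.1, -24.9), (-15.0, -28.5), (-18.1, -31.9)]
0.3 [(-3.3, -3.2), (-6.8, -6.3), (-10.5, -9.0), (-14.4, -11.6), (-18.4, -13.9), (-22.6, -16.0), (-26.9, -17.7), (-31.3, -19.2)]
```

Call:
send_rows(
  moves=[-1.3,-1,-4.4,0,-3,-1,-8.8,0,-4.9,-1,-13,0,-7,-1,-17.1,0,-9.4,-1,-21.1,0,-12.1,-1,-24.9,0,-15,-1,-28.5,0,-18.1,-1,-31.9,0],
)

```text
clock: 16.8
tcp_pos: [0.6295, -0.0509, 0.1602]
orientation: [3.137, 0.157, -0.002]
contact_force: [-0.9, -0.7, -9.2]
grip_width: 0.0145
```

```bash
python3 st.py; python3 - <<'E'
from h import *
f=cam('side'); i=f['img'][60:210,200:350,::-1]; cv2.imwrite('pics/d13.png',cv2.resize(i,None,fx=4,fy=4,interpolation=cv2.INTER_CUBIC))
E
```

```text
t 16.8 tcp [ 0.6295 -0.0509  0.1602] grasp body mm [109.2   1.7  18.9] F [-0.9 -0.7 -9.2] w 14.5
toolx [ 0.995  0.1   -0.001] z [-0.001 -0.    -1.   ] yaw 0.1002
```

View pics/d13.png

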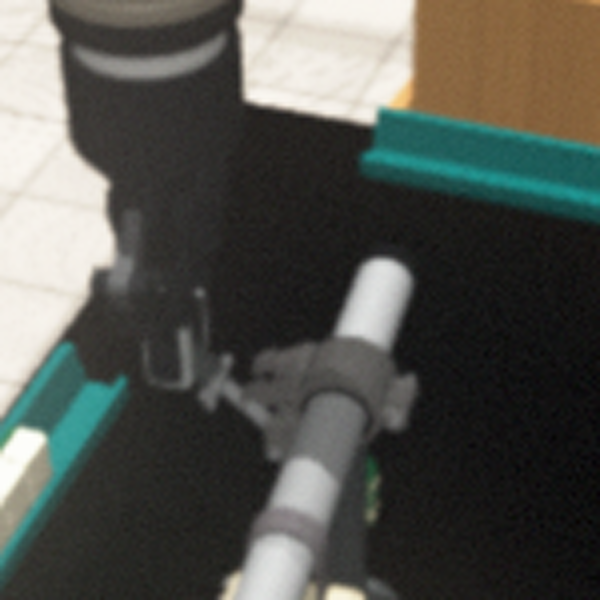

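Call:
send_rows(
  moves=[-3.3,0,-2.7,0,-6.8,0,-5.8,0,-10.5,0,-8.5,0,-14.4,0,-11.1,0,-18.4,0,-13.4,0,-22.6,0,-15.5,0,-25,0,-16.4,0],
)

```text
clock: 17.73
tcp_pos: [0.6056, -0.0534, 0.1772]
orientation: [3.137, 0.157, 0.002]
contact_force: [1.9, -2.0, -8.2]
grip_width: 0.0143
```

```bash
python3 st.py; python3 - <<'E'
from h import *
f=cam('side'); i=f['img'][60:210,200:350,::-1]; cv2.imwrite('pics/d14.png',cv2.resize(i,None,fx=4,fy=4,interpolation=cv2.INTER_CUBIC))
f=cam('wrist'); i=f['img'][240:400,180:380,::-1]; cv2.imwrite('pics/w14.png',cv2.resize(i,None,fx=3.5,fy=3.5,interpolation=cv2.INTER_CUBIC))
E
```

```text
t 17.725 tcp [ 0.6056 -0.0534  0.1772] grasp body mm [85.1  1.6 35.9] F [ 1.9 -2.  -8.2] w 14.3
toolx [0.995 0.1   0.001] z [ 0.001 -0.    -1.   ] yaw 0.1003
```

View pics/d14.png

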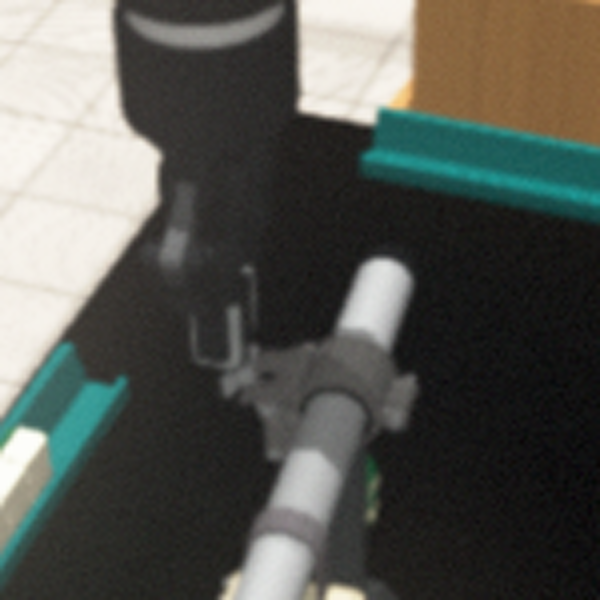

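View pics/w14.png

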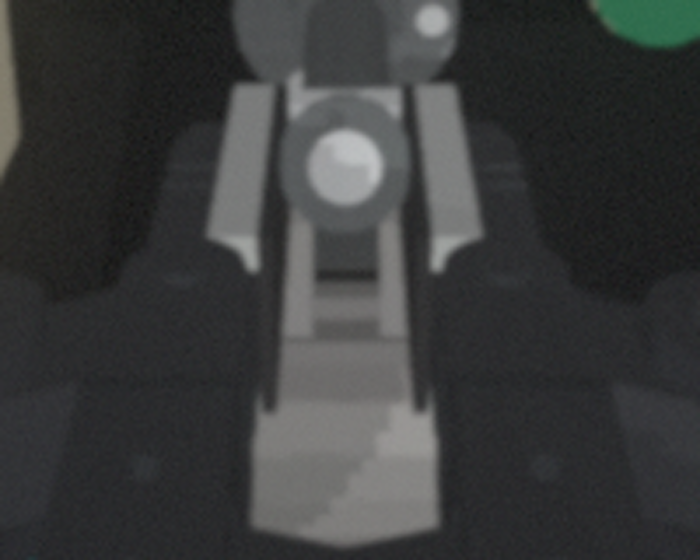

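Call:
send_rows(
  moves=[-3,0,-1,0,-6,0,-1.8,0,-9,0,-2.7,0],
  newtons=50,
)

```text
clock: 18.2
tcp_pos: [0.5975, -0.0542, 0.1801]
orientation: [3.137, 0.157, 0.004]
contact_force: [5.0, -3.4, -8.3]
grip_width: 0.014
```

Call:
send_rows(
  moves=[-1,0,-0.2,0,-2,0,-0.4,0],
)

```text
clock: 18.45
tcp_pos: [0.5953, -0.0544, 0.1806]
orientation: [3.137, 0.159, 0.003]
contact_force: [5.5, -3.2, -4.3]
grip_width: 0.0135
```

Call:
send_rows(
  moves=[-1,0,-0.2,0,-2,0,-0.4,0],
)

```text
clock: 18.7
tcp_pos: [0.5929, -0.0547, 0.1808]
orientation: [3.137, 0.159, 0.002]
contact_force: [3.3, -4.4, -1.9]
grip_width: 0.014
```

```bash
python3 st.py
```

```text
t 18.7 tcp [ 0.5929 -0.0547  0.1808] grasp body mm [72.3  1.6 39.5] F [ 3.3 -4.4 -1.9] w 14.0
toolx [0.995 0.101 0.001] z [ 0.001 -0.    -1.   ] yaw 0.1011
```

Call:
send_rows(
  moves=[-1,0.6,-0.2,0,-2,0.6,-0.4,0],
)

```text
clock: 18.95
tcp_pos: [0.5903, -0.055, 0.1809]
orientation: [-3.137, -0.159, 0.001]
contact_force: [2.4, -2.5, -0.2]
grip_width: 0.0134
```

Call:
send_rows(
  moves=[-1,0,-0.1,0,-2,0,-0.3,0],
)

```text
clock: 19.2
tcp_pos: [0.589, -0.0552, 0.1812]
orientation: [-3.138, -0.159, -0.002]
contact_force: [3.8, -2.0, -1.0]
grip_width: 0.0138
```

Call:
send_rows(
  moves=[-1,0,-0.1,0,-1,0,-0.1,0],
)

```text
clock: 19.45
tcp_pos: [0.5862, -0.0549, 0.1804]
orientation: [-3.136, -0.157, 0.005]
contact_force: [-0.1, -0.2, 0.2]
grip_width: -0.0001
```

```bash
python3 st.py; python3 - <<'E'
from h import *
f=cam('side'); i=f['img'][60:210,200:350,::-1]; cv2.imwrite('pics/d15.png',cv2.resize(i,None,fx=4,fy=4,interpolation=cv2.INTER_CUBIC))
f=cam('wrist'); i=f['img'][200:400,150:400,::-1]; cv2.imwrite('pics/w15.png',cv2.resize(i,None,fx=3,fy=3,interpolation=cv2.INTER_CUBIC))
E
```

```text
t 19.45 tcp [ 0.5862 -0.0549  0.1804] grasp body mm [65.7  2.  39.1] F [-0.1 -0.2  0.2] w -0.1
toolx [ 0.995  0.1   -0.003] z [-0.003  0.001 -1.   ] yaw 0.0999
```

View pics/d15.png

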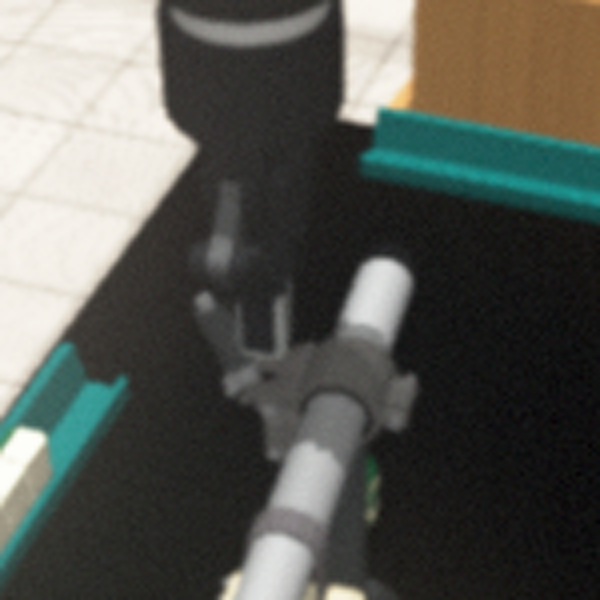

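View pics/w15.png

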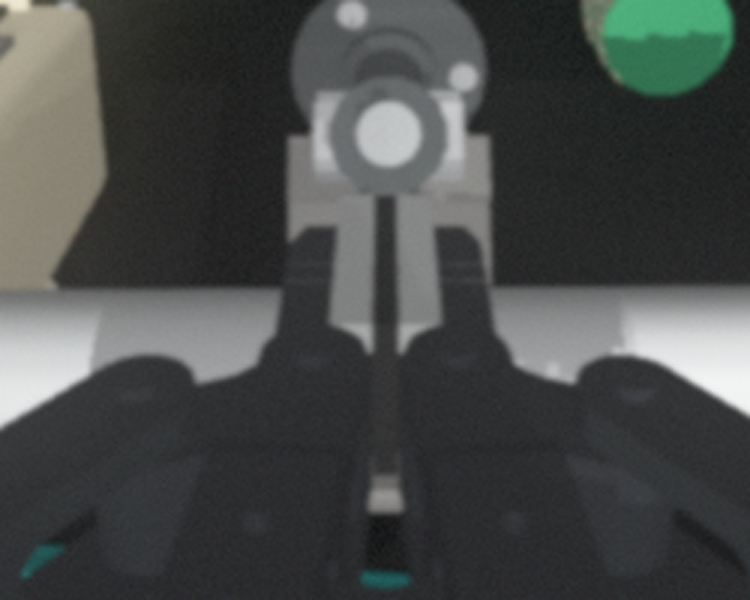

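```bash
python3 - <<'E'
from h import *
f=cam('wrist')
for a in (.2,.25,.3,.35,.4,.45):print(a,[((proj(f,body(57+L*np.sin(a),1,-32+L*np.cos(a)))-[150,200]+.5)*3).round(0).tolist() for L in (39,79,84)])
x0,y0=225,105; f=cam('side')
for a in (.2,.3,.4,.5):print(a,[((proj(f,body(57+L*np.sin(a),1,-32+L*np.cos(a)))-[200,60]+.5)*4).round(0).tolist() for L in (39,79,84)])
i=f['img'][130:175,245:310,::-1]; i=cv2.resize(i,None,fx=10,fy=10,interpolation=cv2.INTER_CUBIC); cv2.imwrite('pics/d16.png',cv2.convertScaleAbs(i,alpha=1.8,beta=10))
f=cam('scene'); i=f['img'][180:240,195:270,::-1]; i=cv2.resize(i,None,fx=9,fy=9,interpolation=cv2.INTER_CUBIC); cv2.imwrite('pics/s16.png',cv2.convertScaleAbs(i,alpha=1.8,beta=10))
E
```

```text
0.2 [[385.0, 204.0], [384.0, 290.0], [384.0, 304.0]]
0.25 [[385.0, 193.0], [384.0, 260.0], [384.0, 272.0]]
0.3 [[385.0, 181.0], [384.0, 231.0], [384.0, 239.0]]
0.35 [[385.0, 170.0], [384.0, 200.0], [384.0, 205.0]]
0.4 [[385.0, 158.0], [384.0, 170.0], [384.0, 172.0]]
0.45 [[385.0, 146.0], [385.0, 139.0], [384.0, 138.0]]
0.2 [[268.0, 367.0], [249.0, 297.0], [246.0, 288.0]]
0.3 [[261.0, 367.0], [232.0, 298.0], [229.0, 289.0]]
0.4 [[253.0, 368.0], [217.0, 301.0], [212.0, 292.0]]
0.5 [[246.0, 370.0], [203.0, 305.0], [197.0, 296.0]]
```

View pics/d16.png

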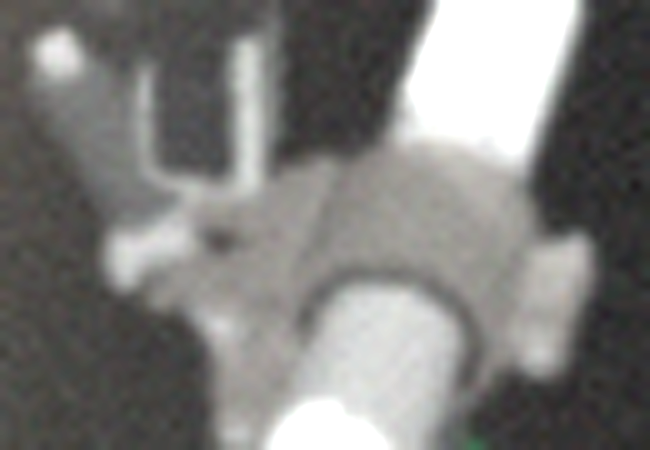

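View pics/s16.png

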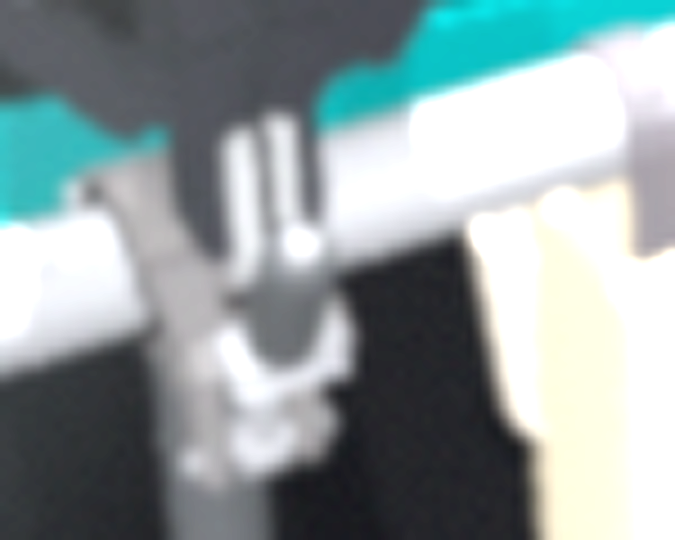

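Call:
send_rows(
  moves=[-5,0,-2,0,-11,0,-2,0,-11,0,2,0,-11,0,4,0],
)

```text
clock: 20.2
tcp_pos: [0.5765, -0.0565, 0.1767]
orientation: [-3.138, -0.158, 0.0]
contact_force: [-0.4, 0.7, -0.6]
grip_width: -0.0002
```

Call:
send_rows(
  moves=[0,0,1,0,0,0,2,0],
)

```text
clock: 20.45
tcp_pos: [0.5767, -0.0566, 0.1749]
orientation: [3.138, 0.158, 0.0]
contact_force: [0.4, 0.1, -0.3]
grip_width: 0.0002
```

```bash
python3 st.py; python3 - <<'E'
from h import *
f=cam('side'); i=f['img'][130:175,245:310,::-1]; i=cv2.resize(i,None,fx=10,fy=10,interpolation=cv2.INTER_CUBIC); cv2.imwrite('pics/d17.png',cv2.convertScaleAbs(i,alpha=1.8,beta=10))
E
```

```text
t 20.45 tcp [ 0.5767 -0.0566  0.1749] grasp body mm [56.   1.3 33.6] F [ 0.4  0.1 -0.3] w 0.2
toolx [0.995 0.1   0.   ] z [ 0. -0. -1.] yaw 0.1005
```

View pics/d17.png

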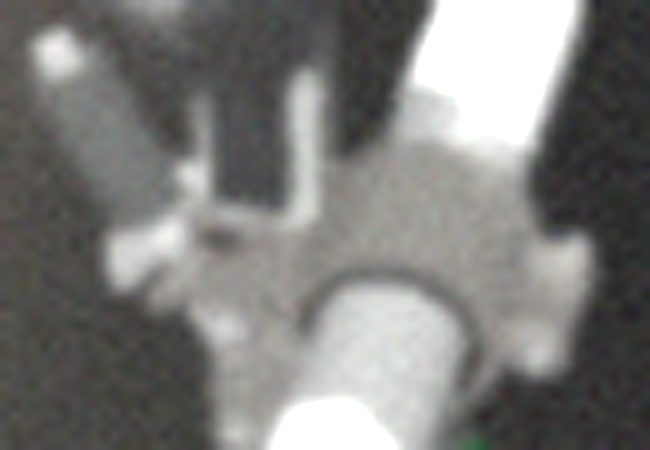

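Press from above with the shut fingertips.

Call:
send_rows(
  moves=[0,0,1,0,0,0,2,0],
)

```text
clock: 20.75
tcp_pos: [0.5769, -0.0566, 0.1735]
orientation: [-3.138, -0.158, -0.001]
contact_force: [-1.6, 0.8, 8.2]
grip_width: 0.0001
```

Call:
send_rows(
  moves=[0,0,1,0,0,0,1,0],
)

```text
clock: 21.0
tcp_pos: [0.577, -0.0566, 0.1732]
orientation: [-3.137, -0.157, -0.002]
contact_force: [-3.3, 1.2, 10.0]
grip_width: 0.0005
```

Call:
send_rows(
  moves=[0,0,1,0,0,0,1,0],
)

```text
clock: 21.25
tcp_pos: [0.5772, -0.0566, 0.1729]
orientation: [-3.137, -0.157, -0.002]
contact_force: [-4.3, 0.9, 13.6]
grip_width: 0.0
```

Call:
send_rows(
  moves=[0,0,1,0,0,0,1,0],
)

```text
clock: 21.5
tcp_pos: [0.5773, -0.0566, 0.1725]
orientation: [-3.137, -0.157, -0.003]
contact_force: [-5.7, 0.5, 18.4]
grip_width: -0.0001
```

Call:
send_rows(
  moves=[0,0,1,0,0,0,1,0],
)

```text
clock: 21.75
tcp_pos: [0.5774, -0.0566, 0.1721]
orientation: [-3.137, -0.157, -0.004]
contact_force: [-7.3, 0.4, 23.0]
grip_width: -0.0
```

Call:
send_rows(
  moves=[0,0,-20,0,0,0,-60,0,30,0,-64,0,60,0,-64,0,60,0,-45,0,60,0,-17,0,60,0,-17,0],
)

```text
clock: 22.62
tcp_pos: [0.6335, -0.0506, 0.1829]
orientation: [-3.137, -0.157, 0.01]
contact_force: [0.4, -0.3, 0.0]
grip_width: 0.0002
```

```bash
python3 st.py; python3 - <<'E'
from h import *
f=cam('side'); i=f['img'][60:210,200:350,::-1]; cv2.imwrite('pics/d18.png',cv2.resize(i,None,fx=4,fy=4,interpolation=cv2.INTER_CUBIC))
f=cam('wrist'); i=f['img'][200:400,150:400,::-1]; cv2.imwrite('pics/w18.png',cv2.resize(i,None,fx=3,fy=3,interpolation=cv2.INTER_CUBIC))
f=cam('scene'); i=f['img'][180:240,195:270,::-1]; i=cv2.resize(i,None,fx=9,fy=9,interpolation=cv2.INTER_CUBIC); cv2.imwrite('pics/s18.png',cv2.convertScaleAbs(i,alpha=1.8,beta=10))
E
```

```text
t 22.625 tcp [ 0.6335 -0.0506  0.1829] grasp body mm [113.2   1.6  41.6] F [ 0.4 -0.3  0. ] w 0.2
toolx [ 0.995  0.1   -0.006] z [-0.006 -0.    -1.   ] yaw 0.1002
```

View pics/d18.png

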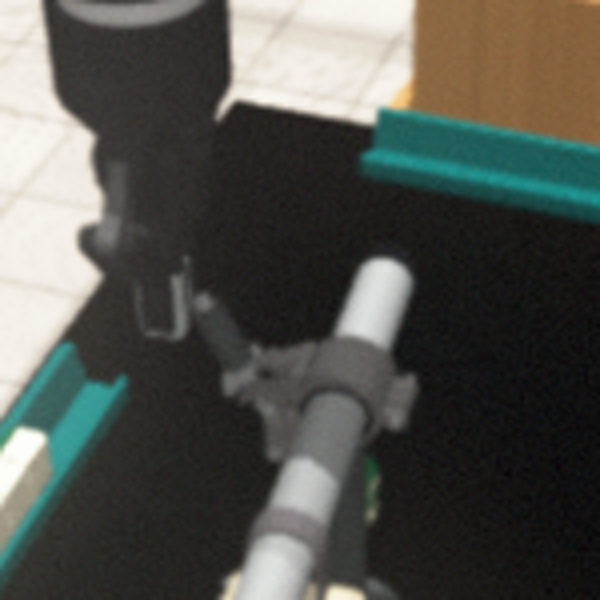

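View pics/s18.png

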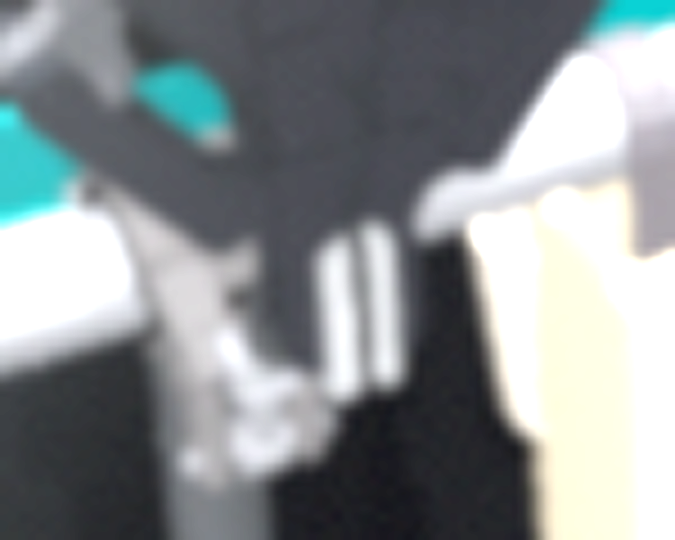

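Call:
send_rows(
  moves=[-2,0,0,0,-4,0,0,0,-5,0,0,0],
)

```text
clock: 23.15
tcp_pos: [0.6317, -0.0511, 0.1866]
orientation: [-3.138, -0.158, -0.002]
contact_force: [1.6, 0.4, 1.5]
grip_width: 0.0003
```

Call:
send_rows(
  moves=[-1,0,0,0,-2,0,0,0,-3,0,0,0],
)

```text
clock: 23.52
tcp_pos: [0.6286, -0.0513, 0.1862]
orientation: [-3.138, -0.158, -0.001]
contact_force: [2.7, 0.6, 1.0]
grip_width: -0.0003
```

Call:
send_rows(
  moves=[-1,0,0,0,-2,0,0,0,-3,0,0,0],
)

```text
clock: 23.9
tcp_pos: [0.6252, -0.0517, 0.1859]
orientation: [-3.138, -0.158, 0.0]
contact_force: [1.9, 0.2, 1.4]
grip_width: 0.0
```

```bash
python3 st.py; python3 - <<'E'
from h import *
f=cam('side'); i=f['img'][120:180,230:310,::-1]; i=cv2.resize(i,None,fx=8,fy=8,interpolation=cv2.INTER_CUBIC); cv2.imwrite('pics/d19.png',cv2.convertScaleAbs(i,alpha=1.8,beta=10))
E
```

```text
t 23.9 tcp [ 0.6252 -0.0517  0.1859] grasp body mm [104.8   1.4  44.6] F [1.9 0.2 1.4] w 0.0
toolx [ 0.995  0.1   -0.   ] z [-0.  0. -1.] yaw 0.1005
```

View pics/d19.png

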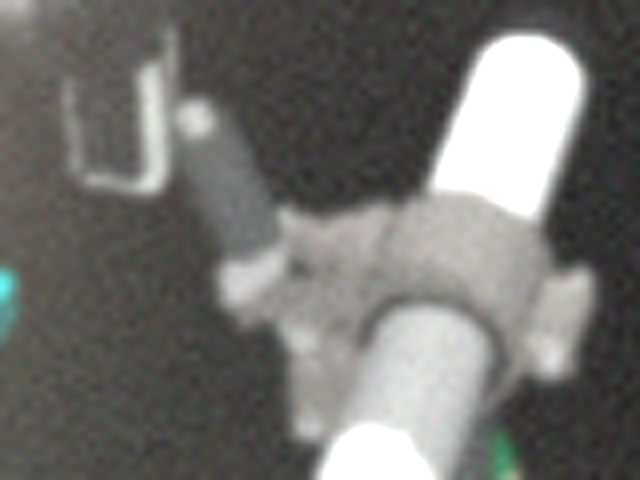

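Call:
send_rows(
  moves=[-1,0,0,0,-2,0,0,0,-3,0,0,0],
)

```text
clock: 24.32
tcp_pos: [0.6225, -0.052, 0.1862]
orientation: [-3.138, -0.158, -0.001]
contact_force: [2.1, -0.5, 1.6]
grip_width: 0.0004
```

Call:
send_rows(
  moves=[-1,0,0,0,-2,0,0,0],
)

```text
clock: 24.58
tcp_pos: [0.6204, -0.0522, 0.1861]
orientation: [3.138, 0.158, 0.0]
contact_force: [2.0, -0.3, 1.8]
grip_width: 0.0002
```

Call:
send_rows(
  moves=[-1,0,0,0,-2,0,0,0],
)

```text
clock: 24.82
tcp_pos: [0.6181, -0.0524, 0.1859]
orientation: [-3.138, -0.158, 0.001]
contact_force: [1.7, -0.4, 2.0]
grip_width: 0.0
```

Call:
send_rows(
  moves=[-0.7,0,0,0,-1.5,0,0,0],
)

```text
clock: 25.08
tcp_pos: [0.617, -0.0525, 0.1861]
orientation: [3.138, 0.158, 0.001]
contact_force: [2.0, 0.1, 1.6]
grip_width: -0.0002
```

Call:
send_rows(
  moves=[-0.7,0,0,0,-1.5,0,0,0],
)

```text
clock: 25.32
tcp_pos: [0.6158, -0.0526, 0.1862]
orientation: [3.138, 0.158, 0.001]
contact_force: [3.0, 0.8, 3.1]
grip_width: 0.0001
```

Call:
send_rows(
  moves=[-0.5,0,0,0,-1,0,0,0],
)

```text
clock: 25.58
tcp_pos: [0.6148, -0.0527, 0.1863]
orientation: [3.138, 0.158, 0.002]
contact_force: [4.3, 0.6, 2.9]
grip_width: -0.0001
```

Call:
send_rows(
  moves=[-0.5,0,0,0,-1,0,0,0],
)

```text
clock: 25.82
tcp_pos: [0.6139, -0.0528, 0.1863]
orientation: [3.138, 0.158, 0.002]
contact_force: [5.5, 0.8, 4.6]
grip_width: -0.0003
```

Call:
send_rows(
  moves=[-0.5,0,0,0,-1,0,0,0],
)

```text
clock: 26.08
tcp_pos: [0.6133, -0.0529, 0.1865]
orientation: [3.138, 0.158, 0.003]
contact_force: [5.7, 0.9, 4.1]
grip_width: 0.0003
```

```bash
python3 st.py; python3 - <<'E'
from h import *
f=cam('side'); i=f['img'][120:180,230:310,::-1]; i=cv2.resize(i,None,fx=8,fy=8,interpolation=cv2.INTER_CUBIC); cv2.imwrite('pics/d20.png',cv2.convertScaleAbs(i,alpha=1.8,beta=10))
E
```

```text
t 26.075 tcp [ 0.6133 -0.0529  0.1865] grasp body mm [92.7  1.4 45.2] F [5.7 0.9 4.1] w 0.3
toolx [0.995 0.1   0.002] z [ 0.002  0.    -1.   ] yaw 0.1006
```

View pics/d20.png

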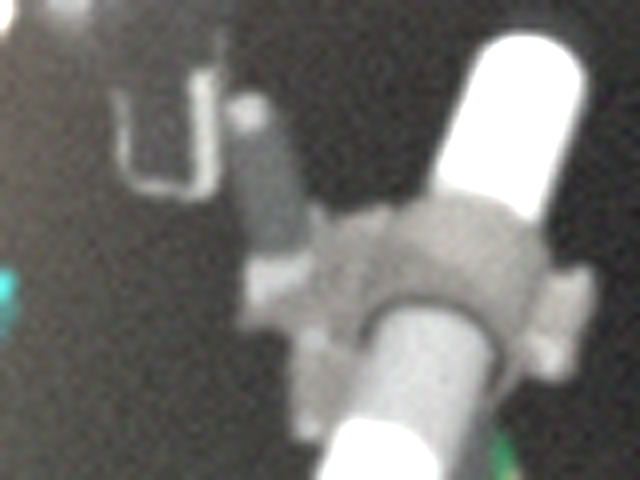

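Call:
send_rows(
  moves=[-0.5,0,0,0,-1,0,0,0],
)

```text
clock: 26.38
tcp_pos: [0.6127, -0.0529, 0.1867]
orientation: [3.138, 0.158, 0.005]
contact_force: [6.6, 0.6, 4.7]
grip_width: 0.0005
```

Call:
send_rows(
  moves=[-0.5,0,0,0,-1,0,0,0],
)

```text
clock: 26.62
tcp_pos: [0.6121, -0.053, 0.1869]
orientation: [3.137, 0.158, 0.006]
contact_force: [7.4, 0.3, 5.4]
grip_width: -0.0001
```

Call:
send_rows(
  moves=[-0.5,0,0,0,-1,0,0,0],
)

```text
clock: 26.88
tcp_pos: [0.6115, -0.053, 0.1871]
orientation: [3.137, 0.158, 0.007]
contact_force: [8.8, 1.3, 5.2]
grip_width: 0.0
```

Call:
send_rows(
  moves=[-0.5,0,0,0,-1,0,0,0],
)

```text
clock: 27.12
tcp_pos: [0.6109, -0.0531, 0.1873]
orientation: [3.137, 0.158, 0.009]
contact_force: [9.5, 0.3, 5.1]
grip_width: 0.0003
```

Call:
send_rows(
  moves=[-0.5,0,0,0,-1,0,0,0],
)

```text
clock: 27.38
tcp_pos: [0.6103, -0.0532, 0.1875]
orientation: [3.137, 0.158, 0.01]
contact_force: [9.8, -0.0, 4.6]
grip_width: -0.0003
```

Call:
send_rows(
  moves=[-0.5,0,0,0,-1,0,0,0],
)

```text
clock: 27.62
tcp_pos: [0.6097, -0.0533, 0.1877]
orientation: [3.137, 0.158, 0.011]
contact_force: [10.2, 0.2, 5.4]
grip_width: -0.0003
```

Call:
send_rows(
  moves=[-0.5,0,0,0,-1,0,0,0],
)

```text
clock: 27.88
tcp_pos: [0.6091, -0.0533, 0.1879]
orientation: [3.137, 0.159, 0.013]
contact_force: [10.8, 0.5, 5.4]
grip_width: 0.0002
```

```bash
python3 st.py; python3 - <<'E'
from h import *
f=cam('side'); i=f['img'][120:180,230:310,::-1]; i=cv2.resize(i,None,fx=8,fy=8,interpolation=cv2.INTER_CUBIC); cv2.imwrite('pics/d21.png',cv2.convertScaleAbs(i,alpha=1.8,beta=10))
f=cam('scene'); i=f['img'][170:240,195:270,::-1]; i=cv2.resize(i,None,fx=8,fy=8,interpolation=cv2.INTER_CUBIC); cv2.imwrite('pics/s21.png',cv2.convertScaleAbs(i,alpha=1.8,beta=10))
E
```

```text
t 27.875 tcp [ 0.6091 -0.0533  0.1879] grasp body mm [88.4  1.4 46.6] F [10.8  0.5  5.4] w 0.2
toolx [0.995 0.101 0.008] z [ 0.008  0.    -1.   ] yaw 0.101
```

View pics/d21.png

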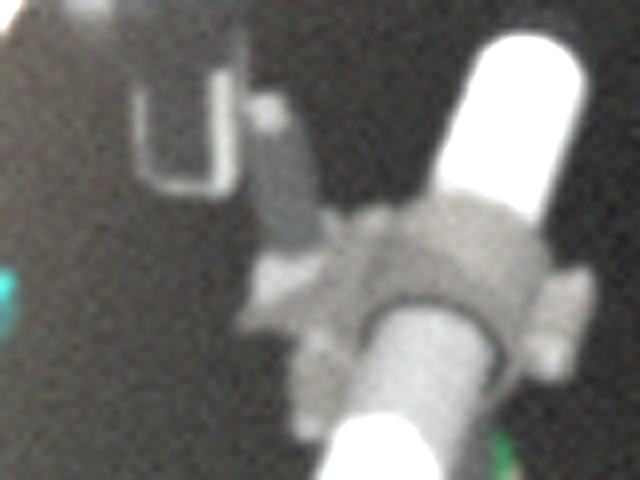

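View pics/s21.png

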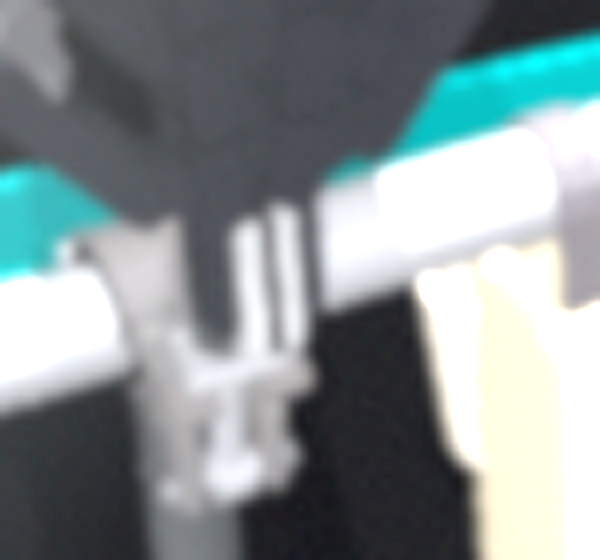

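Call:
send_rows(
  moves=[-0.5,0,0,0,-1,0,0,0],
)

```text
clock: 28.22
tcp_pos: [0.6084, -0.0534, 0.188]
orientation: [3.137, 0.159, 0.014]
contact_force: [12.2, 0.6, 5.0]
grip_width: -0.0001
```

Call:
send_rows(
  moves=[-0.5,0,0,0,-1,0,0,0],
)

```text
clock: 28.48
tcp_pos: [0.6077, -0.0535, 0.1882]
orientation: [3.137, 0.159, 0.015]
contact_force: [12.0, 0.9, 5.2]
grip_width: -0.0
```

Call:
send_rows(
  moves=[-0.5,0,0,0,-1,0,0,0],
)

```text
clock: 28.72
tcp_pos: [0.6071, -0.0535, 0.1884]
orientation: [3.137, 0.159, 0.016]
contact_force: [13.7, 0.6, 5.8]
grip_width: 0.0001
```

Call:
send_rows(
  moves=[-0.5,0,0,0,-1,0,0,0],
)

```text
clock: 28.98
tcp_pos: [0.6063, -0.0536, 0.1886]
orientation: [3.137, 0.159, 0.017]
contact_force: [13.9, 1.1, 5.7]
grip_width: 0.0006
```

Call:
send_rows(
  moves=[-0.5,0,0,0,-0.8,0,0,0],
)

```text
clock: 29.22
tcp_pos: [0.6058, -0.0537, 0.1887]
orientation: [3.137, 0.159, 0.018]
contact_force: [14.8, -0.1, 6.8]
grip_width: -0.0004
```

Call:
send_rows(
  moves=[-0.5,0,0,0,-0.8,0,0,0],
)

```text
clock: 29.48
tcp_pos: [0.6051, -0.0537, 0.1888]
orientation: [3.137, 0.159, 0.018]
contact_force: [14.2, 1.0, 7.2]
grip_width: 0.0001
```

Call:
send_rows(
  moves=[-0.5,0,0,0,-0.8,0,0,0],
)

```text
clock: 29.72
tcp_pos: [0.6045, -0.0538, 0.1889]
orientation: [3.137, 0.159, 0.019]
contact_force: [14.7, 1.1, 7.5]
grip_width: 0.0
```

Call:
send_rows(
  moves=[-0.4,0,0,0,-0.6,0,0,0],
)

```text
clock: 29.98
tcp_pos: [0.598, -0.0544, 0.1859]
orientation: [-3.138, -0.158, 0.002]
contact_force: [3.6, 1.0, 2.9]
grip_width: 0.0001
```

Call:
send_rows(
  moves=[-0.4,0,0,0,-0.6,0,0,0],
)

```text
clock: 30.22
tcp_pos: [0.598, -0.0544, 0.1859]
orientation: [-3.138, -0.158, -0.0]
contact_force: [4.3, -0.4, 0.9]
grip_width: 0.0002
```

Call:
send_rows(
  moves=[-0.4,0,0,0,-0.6,0,0,0],
)

```text
clock: 30.48
tcp_pos: [0.5978, -0.0544, 0.1859]
orientation: [3.138, 0.158, 0.002]
contact_force: [6.8, 1.1, 0.7]
grip_width: 0.0001
```

```bash
python3 st.py; python3 - <<'E'
from h import *
f=cam('side'); i=f['img'][120:180,230:310,::-1]; i=cv2.resize(i,None,fx=8,fy=8,interpolation=cv2.INTER_CUBIC); cv2.imwrite('pics/d22.png',cv2.convertScaleAbs(i,alpha=1.8,beta=10))
E
```

```text
t 30.475 tcp [ 0.5978 -0.0544  0.1859] grasp body mm [77.2  1.4 44.6] F [6.8 1.1 0.7] w 0.1
toolx [0.995 0.1   0.001] z [ 0.001 -0.    -1.   ] yaw 0.1005
```

View pics/d22.png

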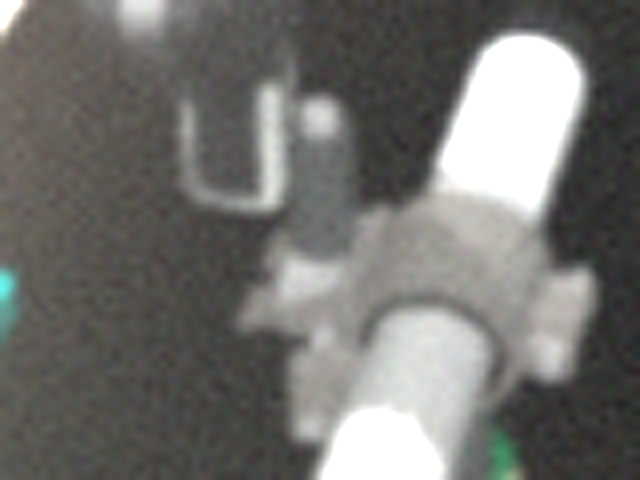

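Call:
send_rows(
  moves=[-0.4,0,0,0,-0.8,0,0,0],
)

```text
clock: 30.78
tcp_pos: [0.5976, -0.0544, 0.186]
orientation: [3.137, 0.158, 0.004]
contact_force: [9.2, 0.1, -0.8]
grip_width: -0.0003
```

Call:
send_rows(
  moves=[-0.4,0,0,0,-0.8,0,0,0],
)

```text
clock: 31.02
tcp_pos: [0.5975, -0.0544, 0.1861]
orientation: [3.137, 0.158, 0.006]
contact_force: [10.6, 0.8, -2.7]
grip_width: 0.0002
```

Call:
send_rows(
  moves=[-0.4,0,0,0,-0.8,0,0,0],
)

```text
clock: 31.28
tcp_pos: [0.5972, -0.0544, 0.1861]
orientation: [3.137, 0.159, 0.008]
contact_force: [11.7, -0.1, -3.6]
grip_width: -0.0002
```

Call:
send_rows(
  moves=[-0.4,0,0,0,-0.8,0,0,0],
)

```text
clock: 31.52
tcp_pos: [0.597, -0.0545, 0.1862]
orientation: [3.137, 0.159, 0.01]
contact_force: [13.7, 0.2, -5.2]
grip_width: 0.0001
```

```bash
python3 st.py
```

```text
t 31.525 tcp [ 0.597  -0.0545  0.1862] grasp body mm [76.3  1.4 44.9] F [13.7  0.2 -5.2] w 0.1
toolx [0.995 0.101 0.006] z [ 0.006 -0.    -1.   ] yaw 0.101
```

Call:
send_rows(
  moves=[4,0,0,0,12,0,0,0,25,0,0,0,40,0,-20,0,40,0,-60,0,30,0,-90,0,30,0,-90,0],
)

```text
clock: 32.4
tcp_pos: [0.6251, -0.0522, 0.2784]
orientation: [3.138, 0.157, 0.006]
contact_force: [0.9, 0.1, 0.0]
grip_width: -0.0003
```

```bash
python3 st.py; python3 - <<'E'
from h import *
f=cam('side'); i=f['img'][110:290,200:330,::-1]; i=cv2.resize(i,None,fx=4,fy=3.3,interpolation=cv2.INTER_CUBIC); cv2.imwrite('pics/d23.png',cv2.convertScaleAbs(i,alpha=1.6,beta=10))
i=f['img'][120:180,230:310,::-1]; i=cv2.resize(i,None,fx=8,fy=8,interpolation=cv2.INTER_CUBIC); cv2.imwrite('pics/d23b.png',cv2.convertScaleAbs(i,alpha=1.8,beta=10))
f=cam('wrist'); cv2.imwrite('pics/w23.png',f['img'][:,:,::-1])
for a in (-.05,0,.03,.06):print(a,[proj(f,body(57+L*np.sin(a),1,-32+L*np.cos(a))).round(1).tolist() for L in (39,79,84)])
E
```

```text
t 32.4 tcp [ 0.6251 -0.0522  0.2784] grasp body mm [104.5   0.8 137.1] F [0.9 0.1 0. ] w -0.3
toolx [0.995 0.1   0.004] z [ 0.004  0.    -1.   ] yaw 0.0999
-0.05 [[276.7, 265.5], [276.5, 294.2], [276.5, 298.4]]
0 [[276.7, 263.4], [276.5, 289.4], [276.5, 293.2]]
0.03 [[276.7, 262.1], [276.5, 286.3], [276.5, 289.9]]
0.06 [[276.7, 260.7], [276.5, 283.3], [276.5, 286.6]]
```

View pics/d23.png

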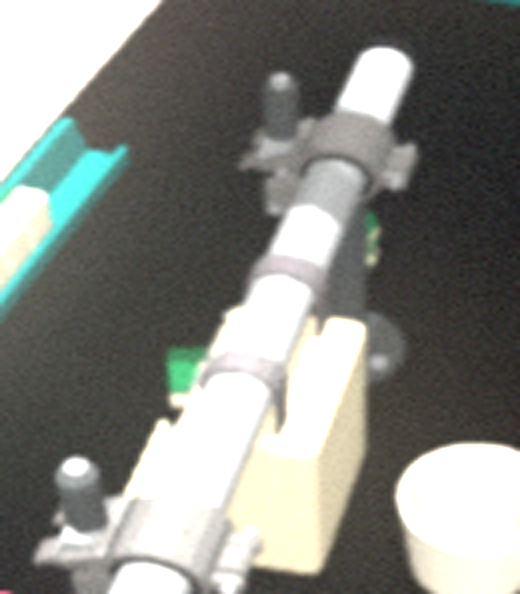

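View pics/d23b.png

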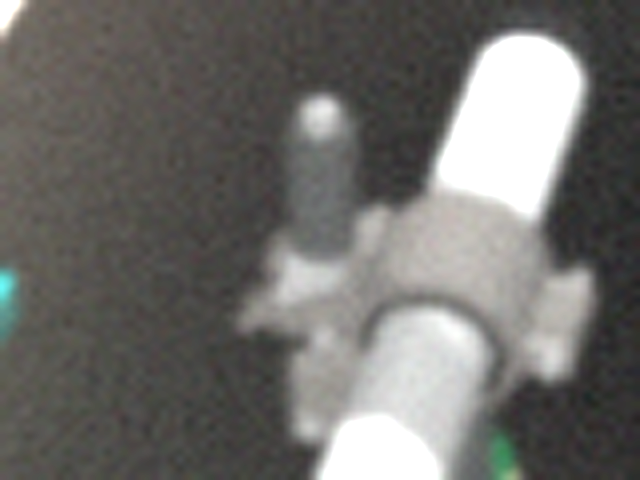

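View pics/w23.png

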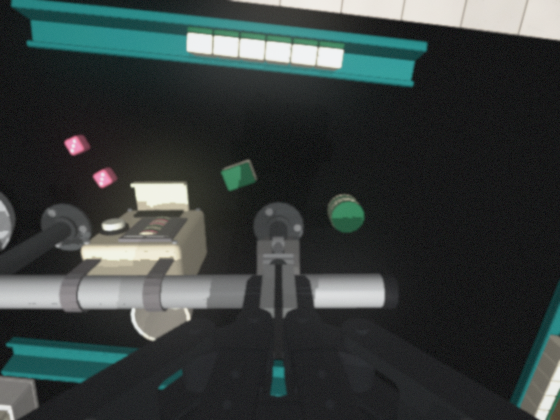

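```bash
python3 - <<'E'
from h import *
f=cam('side')
for a in (-.1,-.05,0,.05,.1):print(a,[((proj(f,body(57+L*np.sin(a),1,-32+L*np.cos(a)))-[230,120]+.5)*8).round(0).tolist() for L in (39,84)])
f=cam('scene'); i=f['img'][150:240,185:300,::-1]; i=cv2.resize(i,None,fx=6,fy=6,interpolation=cv2.INTER_CUBIC); cv2.imwrite('pics/s24.png',cv2.convertScaleAbs(i,alpha=1.8,beta=10))
cv2.imwrite('pics/s24f.png',f['img'][:,:,::-1])
E
```

```text
-0.1 [[345.0, 259.0], [360.0, 108.0]]
-0.05 [[337.0, 258.0], [342.0, 104.0]]
0 [[329.0, 256.0], [323.0, 101.0]]
0.05 [[321.0, 255.0], [305.0, 99.0]]
0.1 [[313.0, 254.0], [287.0, 97.0]]
```

View pics/s24.png

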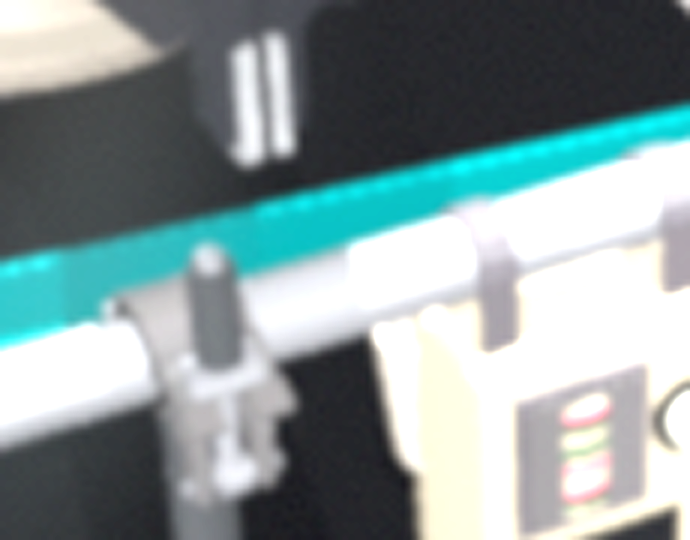

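View pics/s24f.png

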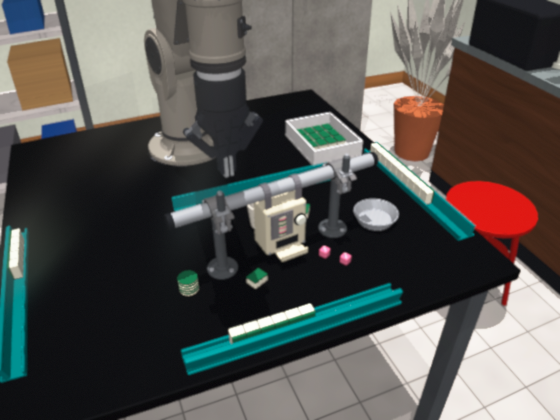

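```bash
python3 - <<'E'
from bench import r
print(r.get_obs()['clock'], r.hand_in())
E
```

```text
the job is handed in; nothing more can be done
32.6 None
```

The clamp is closed and bolted, and the job was handed in at 32.6 s with the gripper clear of everything.

**Strap:** I swung the hinged half over the tube and pressed it onto its rubber lining twice. The first press was with the lug gripped, to about 27 N. The second was from above with the shut fingertips, to about 23 N, and it met stiff resistance at once.

**Bolt:** I swung it up by the nut, then pushed it home with the shut fingers from outside.
- The push rose to about 15 N over the lip, then fell to about 4 N when the washer dropped.
- It rose again to about 14 N at the fingers, roughly 17 N at the nut, with the tool almost stationary. I took that as the end of the slot and backed off.

**Last checks:** In the pictures the bolt stands at about 0.0 to 0.02 rad and did not spring back. The washer appears to sit behind the lip, as on the finished clamp. The rail, the dispenser, the other clamp and the loose things in view look unmoved. The force reading was near zero with the arm withdrawn.

**What went wrong:**
- While closing the strap, the pads slid along the lug, so I regripped higher before pressing.
- On the first try with the bolt, the nut slipped out of the grip near the lip. The force on the tool read only a few newtons, and the bolt swung back to about 0.46 rad. I pressed the strap again before pushing the bolt home.

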